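Stand the flat battery packs in the charging rack under its keeper arm

ROBOT

A 6-joint arm with a two-finger parallel gripper is mounted at the origin on a cart in front of the work surface, level with it; the furniture and walls round the work are solid. World frame = base frame: x ahead of the robot, y to its left, z up, the work surface at z = 0. Lengths are in mm, angles in rad, forces in N, time in s.
With the tool pointing down it reaches from about 350 to 775 mm from the base axis. Payload 7.3 kg.
Tool frame: the origin (TCP) lies midway between the tips of the shut fingers; the grasp point (between the pads) lies 19 mm behind it; z points along the fingers, y is the line along which they close (so a half turn about z gives the same grasp; the last joint's range is limited). The gripper opens to 92 mm and grips with 3 to 60 N. Pads are 19 mm wide; open, the fingers measure 130 mm over their backs; the gripper's body (75 mm by 190 mm) begins 47 mm behind the grasp point.
Start: joints at [-0.146, 0.342, 1.524, -0, 1.275, -0.146], TCP at [525.019, 0.019, 226.741] pointing down, gripper open.
Joint ranges: [-2.53, 2.53], [-0.77, 2.02], [0.04, 2.7], [-1, 4.14], [0.28, 2.66], [-3.11, 3.11]. Speed limits (rad/s): [2.57, 2.57, 3.14, 3.14, 3.14, 3.14].

INTERFACE

Orientations are given as [roll, pitch, yaw] about the fixed x, y, z axes, in that order (R = Rz(yaw) Ry(pitch) Rx(roll)).
In Python, from plant import get_obs, capture, camera_model, close_job, search_frame, regions_of, pinpoint gives the robot as it stands. The module is installed in compiled form; this text tells all that it offers.
- The arm moves only by the shell command python3 -m pendant 'ROWS'. ROWS is JSON, one flat list of numbers, 7 for each row, row after row: the shift along the tool's x, y, z in units of 30 mm (1.0 is 30 mm), then the turn, a rotation vector about the tool's x, y, z in units of 4 degrees (1.0 is 4 degrees), then the closure, from -1 (fully open) to 1 (shut), so that 0 is half open. In form: [dx, dy, dz, wx, wy, wz, gripper, dx, dy, dz, wx, wy, wz, gripper, ...]. A call has 1 to 12 rows; each row shifts and turns the commanded pose from where the row before left it, along the tool's axes as they then stand; what a row does not reach is not made up. A row lasts 1/10 s, in which the tool goes at most 50 mm and 8.59 degrees, less where a joint would pass 70% of its speed; a pose out of reach is approached as far as the arm can. A call with a number of a shift or a turn outside -1 to 1 is refused whole. A call with a gripper value outside its range is refused whole. The fingers move at their own pace and stop on an object; the grip force is fixed at half the most. Time passes only in rows, so rows that do not move let the fingers close. It gives the time, the measured TCP pose, the force, the opening and the grip force at its end, in the units of the state.
- get_obs(): the state, without advancing time (a new reading comes with each control period).
- capture(name): name is "scene" or "side" or "wrist"; returns the picture (384x512x3 uint8, red, green, blue); there is no depth.
- camera_model(name): a dict with "fov_y" (degrees; the focal length in pixels is half the picture's height over the tangent of half this angle, whatever the lens; pixels are square), "cx", "cy" (the principal point, pixels), "pose" (4x4, takes a point from camera to world coordinates). Camera axes: x right, y up, looking along -z (the intrinsics and any distortion apply to the point x, -y, -z); pixel columns grow to the right and rows downward; lengths in mm; the calibration is good to about 2 mm. A picture is of the moment at which its call begins: read the wrist's pose just before it. camera_model takes no time and is no camera call; for the wrist camera it gives the pose at the moment of the call.
- close_job(): hands the job in; it is judged then, once.
Trained networks look in the newest picture that a camera, given by its name, has taken for a name from the list of things; names that differ only in an ending like _2 or _b are one class to them, and where a whole thing is asked for, a point or a joint stands for the part that bears it (a point fixed in the world has none). Each returns a list of dicts, best first, with "score" (0 to 1); they miss things now and then, are a little off and sometimes report something else, mostly with a low value. They report only what shows in the picture. A call takes as long as a camera call. They do not tell look-alikes from the thing itself.
- search_frame(camera, thing): "location" ([column, row] in pixels, amid what is visible of it).
- regions_of(camera, thing): "pixels" (384x512 bool, what is visible of it) and "location" ([column, row] in pixels, amid what is visible of it).
- pinpoint(camera, thing): "location" ([column, row] in pixels: a listed point, or the origin of a listed thing).
The state is a dict: "time": time; "joint_positions": joint angles; "dq": joint speeds; "tau": joint torques, N m; "tool_pos": TCP position; "tcp_rot": TCP orientation; "contact_force": force on the tool from outside, world axes, zero at the start; "moment": the same for the moment, N m; "grip_width": finger opening in mm; "finger_force": force on a finger pad.
Only numpy, scipy, OpenCV 4.12 (cv2) and the standard library are available. Lean on these libraries where they do the work, as an engineer would, in place of code of your own. Each camera call takes 0.05 s, during which the arm holds its last target. There are 200 camera calls.

TASK

Load the charging rack: swing its keeper arm out clear of the slots, towards you, then stand every battery pack lying on the bench upright on its contact end, brass contacts down and fully home, each in a slot of its own. When all are in, swing the keeper arm back over the packs to its stop; leave the glue bottle, the valve and the tin where they stand.

Things in the scene. Friction and masses are not known exactly. Their poses are not given: they have to be found in the camera images.
- rack: charging rack standing fixed on the counter: a flat grey base 88 mm (its x) by 250 mm (its y, from -147 to +103) by 10 mm high, with four slots in a row along its y and a steel post (18 mm diameter) at y = -120 mm. Origin: underside, in the middle of the row of slots. A side wall 4 mm thick runs along either side of the row at x = +-39 mm (74 mm clear between the walls), its top 60 mm above the counter, so a pack stands with its 56 mm width along the rack's x.
- slot0 (a point): floor centre (10 mm above the counter) of slot 0, the one next to the post. A slot is two upright aluminium sheets, 44 mm wide along x and 19 mm apart in y, 40 mm high above the slot floor, then flared outward to a mouth about 32 mm wide at 52 mm above the floor. Slots are 44 mm apart; axes as the rack's. The upper 45 mm of a pack stands out of its slot.
- slot1 (a point): floor centre (10 mm above the counter) of slot 1. A slot is two upright aluminium sheets, 44 mm wide along x and 19 mm apart in y, 40 mm high above the slot floor, then flared outward to a mouth about 32 mm wide at 52 mm above the floor. Slots are 44 mm apart; axes as the rack's. The upper 45 mm of a pack stands out of its slot.
- slot2 (a point): floor centre (10 mm above the counter) of slot 2. A slot is two upright aluminium sheets, 44 mm wide along x and 19 mm apart in y, 40 mm high above the slot floor, then flared outward to a mouth about 32 mm wide at 52 mm above the floor. Slots are 44 mm apart; axes as the rack's. The upper 45 mm of a pack stands out of its slot.
- slot3 (a point): floor centre (10 mm above the counter) of slot 3, the one farthest from the post. A slot is two upright aluminium sheets, 44 mm wide along x and 19 mm apart in y, 40 mm high above the slot floor, then flared outward to a mouth about 32 mm wide at 52 mm above the floor. Slots are 44 mm apart; axes as the rack's. The upper 45 mm of a pack stands out of its slot.
- keeper (a joint): angle in rad of the keeper arm, a flat bar 215 mm long, 18 mm wide, 8 mm thick, that swings level about the rack's post, its underside 122 mm above the counter. 0 (its stop) = straight over the row of slots, along the rack's +y; positive = swung out anticlockwise seen from above, over the side that faces the robot (the rack's -x), to at most 1.9. It stays where left (about 0.7 N at the handle moves it) and clears packs standing home (tops at 110 mm).
- keeper_handle (a point): middle of the upright black handle pin on the keeper arm: 15 mm diameter, 40 mm tall (from 20 mm below this point, where the arm's top is, to 20 mm above it), 90 mm from the hinge axis.
- keeper_hinge (a point): a point on the vertical hinge axis of the keeper arm, at the height of the handle's middle
- pack0_c (a point): centre of a flat grey battery pack, 100 mm long (its x) by 56 mm wide (its y) by 14 mm thick (its z), about 0.11 kg, no moving parts. Two brass contacts are wrapped round its +x end, so +x points to the contact end; it has a black label on each broad face. At the start it lies flat with its contact end roughly to the robot's left (turned up to 50 degrees towards the robot). Three or four of the four packs are present; None if absent or held.
- pack1_c (a point): centre of a flat grey battery pack, 100 mm long (its x) by 56 mm wide (its y) by 14 mm thick (its z), about 0.11 kg, no moving parts. Two brass contacts are wrapped round its +x end, so +x points to the contact end; it has a black label on each broad face. At the start it lies flat with its contact end roughly to the robot's left (turned up to 50 degrees towards the robot). Three or four of the four packs are present; None if absent or held.
- pack2_c (a point): centre of a flat grey battery pack, 100 mm long (its x) by 56 mm wide (its y) by 14 mm thick (its z), about 0.11 kg, no moving parts. Two brass contacts are wrapped round its +x end, so +x points to the contact end; it has a black label on each broad face. At the start it lies flat with its contact end roughly to the robot's left (turned up to 50 degrees towards the robot). Three or four of the four packs are present; None if absent or held.
- pack3_c (a point): centre of a flat grey battery pack, 100 mm long (its x) by 56 mm wide (its y) by 14 mm thick (its z), about 0.11 kg, no moving parts. Two brass contacts are wrapped round its +x end, so +x points to the contact end; it has a black label on each broad face. At the start it lies flat with its contact end roughly to the robot's left (turned up to 50 degrees towards the robot). Three or four of the four packs are present; None if absent or held.
- glue: bystander: cream glue bottle with a red nozzle, 38 mm across, 98 mm tall, standing loose; origin at the centre of its underside, z up its axis
- tube: bystander: small glass radio valve, 21 mm across, 53 mm tall, standing loose; origin at the centre of its underside, z up its axis
- tin: bystander: flat round tin, 52 mm across, 21 mm high, loose; origin at the centre of its underside
Mind the look-alikes: they are no part of the job. Leave any green look-alike of the part that bears pack2_c alone.

How it is judged (in metres and radians):
On the way, in this order (a step that is already met when the one before it is completed fails the run):
1. the keeper arm is swung out clear of the slots (1.0 rad or more) (value of joint keeper above 1 rad), for 0.2 s.
2. every pack stands in a slot, contacts down, with the keeper arm still out (z of pack0_c in the frame of rack between 0.05 and 0.07 m and x of pack0_c in the frame of rack between -0.02 and 0.02 m and y of pack0_c in the frame of rack between -0.085 and 0.085 m and angle between each of pack0_c, pack1_c, pack2_c, pack3_c's own x axis and vertical above 2.86 rad and z of pack1_c in the frame of rack between 0.05 and 0.07 m and x of pack1_c in the frame of rack between -0.02 and 0.02 m and y of pack1_c in the frame of rack between -0.085 and 0.085 m and z of pack2_c in the frame of rack between 0.05 and 0.07 m and x of pack2_c in the frame of rack between -0.02 and 0.02 m and y of pack2_c in the frame of rack between -0.085 and 0.085 m and z of pack3_c in the frame of rack between 0.05 and 0.07 m and x of pack3_c in the frame of rack between -0.02 and 0.02 m and y of pack3_c in the frame of rack between -0.085 and 0.085 m and value of joint keeper above 0.7 rad), for 0.2 s.
At the end, for the whole second after the job is handed in: every pack present stands still in a slot of the rack on its contact end, on the slot floor (centre 60 mm above the rack's underside within 10 mm), upright within 16 degrees, centred across the rack within 20 mm, and the keeper arm is back over the row within 0.12 rad of its stop (z of pack0_c in the frame of rack between 0.05 and 0.07 m and x of pack0_c in the frame of rack between -0.02 and 0.02 m and y of pack0_c in the frame of rack between -0.085 and 0.085 m and angle between each of pack0_c, pack1_c, pack2_c, pack3_c's own x axis and vertical above 2.86 rad and z of pack1_c in the frame of rack between 0.05 and 0.07 m and x of pack1_c in the frame of rack between -0.02 and 0.02 m and y of pack1_c in the frame of rack between -0.085 and 0.085 m and z of pack2_c in the frame of rack between 0.05 and 0.07 m and x of pack2_c in the frame of rack between -0.02 and 0.02 m and y of pack2_c in the frame of rack between -0.085 and 0.085 m and z of pack3_c in the frame of rack between 0.05 and 0.07 m and x of pack3_c in the frame of rack between -0.02 and 0.02 m and y of pack3_c in the frame of rack between -0.085 and 0.085 m and value of joint keeper below 0.12 rad and linear speed of each of pack0, pack1, pack2, pack3 below 0.03 m/s); the robot touches nothing.
It fails at once if the glue bottle or the valve is tipped over (angle between any of glue, tube's own z axis and vertical above 0.6 rad).
It fails at once if the glue bottle, the valve or the tin is pushed more than 5 cm from its place (distance of any of glue, tube, tin from where it was at the start of the episode above 0.05 m).
Of pack0, pack1, pack2, pack3 only 3 to 4 are there at a start; the rules pass over those that are not, and their reading is None.
At some moment in a run one of pack0, pack1, pack2, pack3 may be knocked a few centimetres aside while the robot is not near it.
Once in a run the grip may slacken for a moment while it holds something.
It also fails if it takes over 208 s, if anything falls off the work surface, if the arm or the gripper's body presses on something with over 40 N, if the wrist force passes 120 N, or if a joint passes its speed limit or range.

## Working session

There is one attempt and no reset: what is moved stays moved. The work goes in short steps, Python scripts to look and compute and a shell command to move; the robot and the scene stay as the last step left them, time stands still between calls to the robot, and variables do not carry over. Pictures are saved under pics/ and viewed, at most 18 in all, crops included, and the job is handed in when it is done.

```bash
mkdir -p pics; ls; cat > h.py <<'E'
import numpy as np, cv2
from plant import *
def save(cam,fn,crop=None,s=1):
    im=capture(cam)
    if crop: im=im[crop[1]:crop[3],crop[0]:crop[2]]
    im=cv2.resize(im,None,fx=s,fy=s,interpolation=cv2.INTER_CUBIC)
    cv2.imwrite('pics/'+fn,im[:,:,::-1])
def ray(cam,px,m=None):
    m=m or camera_model(cam); f=192/np.tan(np.radians(m['fov_y'])/2)
    P=np.array(m['pose']); d=P[:3,:3]@np.array([(px[0]-m['cx'])/f,-(px[1]-m['cy'])/f,-1]); return P[:3,3],d
def at(cam,px,z,m=None):
    o,d=ray(cam,px,m); return (o+d*(z-o[2])/d[2])
def proj(cam,p,m=None):
    m=m or camera_model(cam); f=192/np.tan(np.radians(m['fov_y'])/2)
    P=np.array(m['pose']); q=P[:3,:3].T@(np.array(p)-P[:3,3]); return np.array([m['cx']+f*q[0]/-q[2], m['cy']-f*q[1]/-q[2]])
E
python3 - <<'E'
from h import *
np.set_printoptions(precision=1,suppress=True)
for c in ['scene','side','wrist']:
    m=camera_model(c); print(c,{k:(np.array(v) if k=='pose' else v) for k,v in m.items()})
    save(c,c+'0.png')
for c in ['scene','side']:
  for t,z in [('rack',0),('slot0',10),('slot3',10),('keeper_handle',150),('keeper_hinge',150),('pack0_c',7),('pack1_c',7),('pack2_c',7),('pack3_c',7),('glue',0),('tube',0),('tin',0)]:
    for r in pinpoint(c,t)[:6]: print(c,t,round(r['score'],2),np.array(r['location']),at(c,r['location'],z))
E
```

```text
pics
scene {'fov_y': 47.43190089030762, 'cx': 257.68643840724485, 'cy': 196.54053608950764, 'pose': array([[   0.8,    0.4,   -0.5, -155.1],
       [  -0.6,    0.5,   -0.6, -684.9],
       [   0. ,    0.8,    0.6,  898.7],
       [   0. ,    0. ,    0. ,    1. ]])}
side {'fov_y': 45.588279438336336, 'cx': 255.3546171940802, 'cy': 185.99955749316797, 'pose': array([[    0.9,     0.2,    -0.4,  -135.4],
       [   -0.4,     0.3,    -0.8, -1045.9],
       [   -0. ,     0.9,     0.4,   596.1],
       [    0. ,     0. ,     0. ,     1. ]])}
wrist {'fov_y': 65.28329836801468, 'cx': 258.7971267423681, 'cy': 184.7862586962322, 'pose': array([[  1. ,  -0. ,   0. , 526.1],
       [ -0. ,   1. ,   0.2,  65.4],
       [ -0. ,  -0.2,   1. , 384.2],
       [  0. ,   0. ,   0. ,   1. ]])}
scene rack 0.63 [345.9 284.1] [ 450.2 -247.6    0. ]
scene rack 0.38 [294.5 190. ] [585.6 122.4  -0. ]
scene slot0 0.96 [330.2 267.9] [ 447.8 -190.    10. ]
scene slot0 0.76 [344.8 272.4] [ 468.3 -223.4   10. ]
scene slot0 0.74 [370.7 299.8] [ 458.7 -322.8   10. ]
scene slot0 0.6 [357.9 287.9] [ 459.5 -278.8   10.
[... 1275 characters left out ...]
-234.8   10. ]
side slot3 0.74 [336.2 263.8] [ 452.8 -273.1   10. ]
side slot3 0.58 [349.5 274.2] [ 453.7 -324.4   10. ]
side slot3 0.34 [342.8 211.3] [644.6 -35.8  10. ]
side keeper_handle 0.63 [341.3 211.3] [ 455.3 -275.6  150. ]
side keeper_hinge 0.97 [369.8 225.2] [ 468.  -360.9  150. ]
side pack1_c 0.49 [242.1 186.5] [459.7 291.1   7. ]
side pack2_c 0.73 [157.  200.5] [165.6 305.7   7. ]
side pack2_c 0.51 [202.4 188. ] [332.6 340.4   7. ]
side pack3_c 0.66 [369.1 227.1] [ 652.  -149.9    7. ]
side pack3_c 0.56 [222.2 174. ] [445.2 437.6   7. ]
side glue 0.79 [297.7 199.2] [582.6 123.8   0. ]
side tube 0.62 [311.2 210.2] [576.   31.8   0. ]
side tin 0.78 [294.3 221.2] [490.7 -10.6   0. ]
```

View pics/scene0.png

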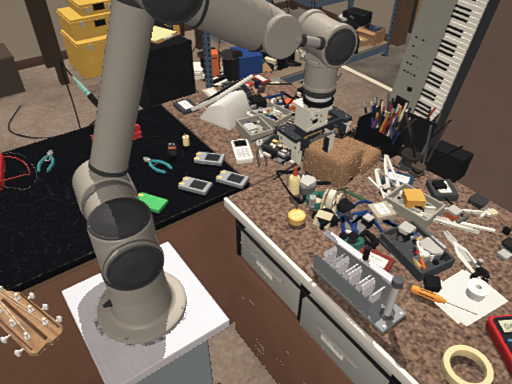

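View pics/wrist0.png

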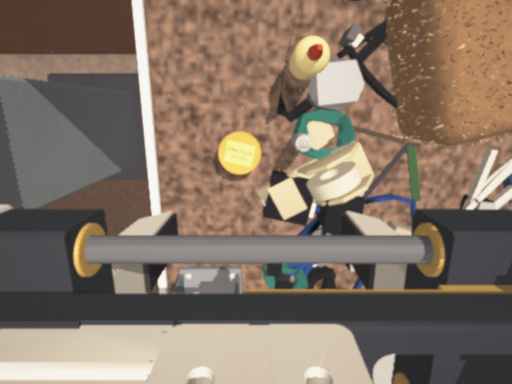

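The scene shows three grey packs on the black mat at px (209,158), (195,185) and (232,179). The green look-alike is at (152,200), and I'll leave it alone. The rack is around (355,285). The wrist view shows the tin at (240,152), glue at (308,58) and valve at (303,142). First I'll move above the rack and look from near.

```bash
python3 -c "
from plant import *
o=get_obs();print(o['tcp_rot'],o['contact_force'],o['grip_width'])
from scipy.spatial.transform import Rotation as R
print(R.from_euler('xyz',o['tcp_rot']).as_matrix().round(2))"
```

```text
[3.14150338e+00 1.10324371e-05 1.57076187e+00] [-0.09592587  0.39639534 -0.1825119 ] 91.32637466922633
[[ 0.  1.  0.]
 [ 1. -0. -0.]
 [-0.  0. -1.]]
```

```bash
python3 -m pendant '[-1,-0.1,0,0,0,0,-1,-1,-0.2,0,0,0,0,-1,-1,-0.2,0,0,0,0,-1,-1,-0.2,0,0,0,0,-1,-1,-0.2,0,0,0,0,-1,-1,-0.2,0,0,0,0,-1,-1,-0.2,0,0,0,0,-1,-1,-0.2,0,0,0,0,-1,-1,-0.2,0,0,0,0,-1,-1,-0.1,0,0,0,0,-1,-1,0,0,0,0,0,-1,-1,0,0,0,0,0,-1]'
python3 -m pendant '[-1,0,0,0,0,0,-1,-0.7,0,0,0,0,0,-1,0,0,0,0,0,0,-1,0,0,0,0,0,0,-1]'
cat >> h.py <<'E'
def tri(obs):
    # obs: list of (cam, px, model); least-squares intersection
    A=np.zeros((3,3));b=np.zeros(3)
    for c,px,m in obs:
        o,d=ray(c,px,m);d=d/np.linalg.norm(d);M=np.eye(3)-np.outer(d,d);A+=M;b+=M@o
    return np.linalg.solve(A,b)
E
python3 - <<'E'
from h import *
np.set_printoptions(precision=1,suppress=True)
m=camera_model('wrist')
save('wrist','wrist1.png',s=1.5)
for t,z in [('slot0',10),('keeper_handle',150),('keeper_hinge',150),('rack',0)]:
    for r in pinpoint('wrist',t)[:5]: print(t,round(r['score'],2),np.array(r['location']),at('wrist',r['location'],z,m))
E
```

```text
time: 2.55
tool_pos: [470.8, -361.3, 226.8]
tcp_rot: [3.141, 0.0, 1.571]
contact_force: [1.0, -0.3, 0.4]
grip_width: 91.6
finger_force: 0.0
time: 2.95
tool_pos: [470.8, -410.8, 226.3]
tcp_rot: [-3.141, -0.001, 1.57]
contact_force: [-0.1, 0.6, -0.1]
grip_width: 91.7
finger_force: 0.0
slot0 0.66 [247.8  46.7] [ 459.5 -276.    10. ]
slot0 0.66 [243.5   4.4] [ 455.2 -232.3   10. ]
slot0 0.57 [249.8  89. ] [ 461.5 -322.6   10. ]
keeper_handle 0.78 [230.6  17.5] [ 452.3 -282.9  150. ]
keeper_handle 0.51 [242.4   6.7] [ 460.7 -276.1  150. ]
rack 0.96 [246.3  22.9] [ 457.7 -248.5    0. ]
```

View pics/wrist1.png

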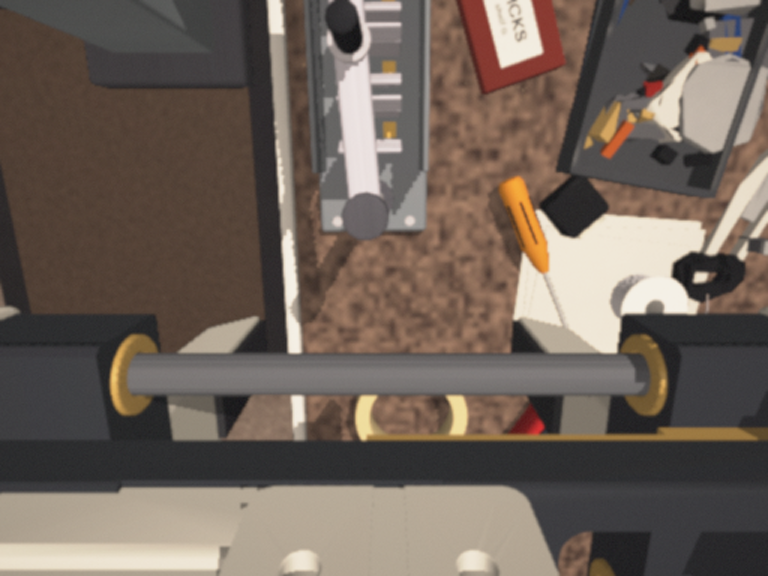

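```bash
python3 - <<'E'
from h import *
np.set_printoptions(precision=1,suppress=True)
m=camera_model('wrist')
print('post top', at('wrist',(243,144),135,m),at('wrist',(243,144),150,m))
print('handle',tri([('wrist',(230.6,17.5),m),('scene',(370.9,252.9),None),('side',(341.3,211.3),None)]))
print('hinge',tri([('scene',(400.2,276.7),None),('side',(369.8,225.2),None)]))
S=[[('wrist',(249.8,89),m),('scene',(370.7,299.8),None),('side',(349.5,274.2),None)],
[('wrist',(247.8,46.7),m),('scene',(357.9,287.9),None),('side',(336.2,263.8),None)],
[('wrist',(243.5,4.4),m),('scene',(344.8,272.4),None),('side',(328.5,256.1),None)],
[('scene',(330.2,267.9),None),('side',(318.5,250.4),None)]]
for s in S: print(tri(s),[proj('wrist',tri(s),m)])
# rack base corners at post end (z=10): 
for p in [(321,228),(425,230)]: print(at('wrist',np.array(p)/1.5,10,m))
E
```

```text
post top [ 459.5 -373.3  135. ] [ 460.3 -371.6  150. ]
handle [ 452.5 -286.8  155.3]
hinge [ 450.  -380.7  162.7]
[ 460.4 -320.7    5.9] [array([248.6,  88. ])]
[ 457.9 -275.2    9.1] [array([246.1,  46.7])]
[ 458.5 -231.5   13.7] [array([246.1,   3. ])]
[ 458.7 -183.6   -1.9] [array([246.5, -40.1])]
[ 416.5 -397.7   10. ]
[ 503.6 -399.3   10. ]
```

```bash
python3 -m pendant '[0.85,-0.12,0,0,0,0,-1,0.85,-0.12,0,0,0,0,-1,0.85,-0.12,0,0,0,0,-1,0.85,-0.12,0,0,0,0,-1,0.83,-0.12,0,0,0,0,-1,0,0,0.7,0,0,0,-1,0,0,0.7,0,0,0,-1,0,0,0.7,0,0,0,-1,0,0,0.6,0,0,0,-1,0,0,0,0,0,0,-1,0,0,0,0,0,0,0,0,0,0,0,0,0,1]'
python3 -m pendant '[0,0,0,0,0,0,1,0,0,0,0,0,0,1,0,0,0,0,0,0,1,0,0,0,0,0,0,1,0,0,0,0,0,0,1,0,0,0,0,0,0,1]'
```

```text
time: 4.4
tool_pos: [453.7, -284.4, 147.0]
tcp_rot: [3.14, 0.001, 1.571]
contact_force: [0.1, 0.4, -0.6]
grip_width: 80.5
finger_force: 0.0
time: 5.0
tool_pos: [453.0, -284.1, 145.7]
tcp_rot: [3.141, 0.0, 1.571]
contact_force: [1.3, 0.1, -0.1]
grip_width: 32.3
finger_force: 0.0
```

```bash
python3 -m pendant '[0,0,0,0,0,0,1,0,0,0,0,0,0,1,0,0,0,0,0,0,1,0,0,0,0,0,0,1]'
python3 -m pendant '[-0.08,-0.47,0,0,0,0,1,-0.15,-0.46,0,0,0,0,1,-0.22,-0.43,0,0,0,0,1,-0.29,-0.38,0,0,0,0,1,-0.34,-0.33,0,0,0,0,1,-0.39,-0.28,0,0,0,0,1,-0.43,-0.21,0,0,0,0,1,-0.46,-0.14,0,0,0,0,1,-0.48,-0.06,0,0,0,0,1,-0.48,0.01,0,0,0,0,1,0,0,0,0,0,0,1,0,0,0,0,0,0,1]'
```

```text
time: 5.4
tool_pos: [452.9, -283.9, 145.6]
tcp_rot: [-3.141, -0.0, 1.571]
contact_force: [-0.7, 0.5, 0.1]
grip_width: 14.3
finger_force: 30.0
time: 6.6
tool_pos: [368.2, -386.0, 146.0]
tcp_rot: [-3.138, 0.001, 1.57]
contact_force: [-6.6, -0.4, 7.4]
grip_width: 14.2
finger_force: 30.0
```

```bash
python3 -m pendant '[0,0,0,0,0,0,-1,0,0,0,0,0,0,-1,0,0,0,0,0,0,-1,0,0,0,0,0,0,-1,0,0,-0.8,0,0,0,-1,0,0,-1,0,0,0,-1,0,0,-1,0,0,0,-1,0,1,-0.8,0,0,0,-1,0,1,0,0,0,0,-1,0.2,1,0,0,0,0,-1,0.2,0,0,0,0,0,-1,0,0,0,0,0,0,-1]'
python3 -m pendant '[0.2,0,0,0,0,0,-1,0,0,0,0,0,0,-1,0,0,0,0,0,0,-1]'
python3 - <<'E'
from h import *
np.set_printoptions(precision=1,suppress=True)
m=camera_model('wrist')
save('wrist','wrist2.png',s=1.5)
for t,z in [('slot0',10),('keeper_handle',150),('keeper_hinge',150),('rack',0)]:
    for r in pinpoint('wrist',t)[:5]: print(t,round(r['score'],2),np.array(r['location']),at('wrist',r['location'],z,m))
np.save('m2.npy',m,allow_pickle=True)
E
```

```text
time: 7.8
tool_pos: [460.6, -370.7, 253.1]
tcp_rot: [-3.14, -0.001, 1.573]
contact_force: [-0.4, -0.1, 0.2]
grip_width: 91.7
finger_force: 0.0
time: 8.1
tool_pos: [459.9, -365.9, 254.1]
tcp_rot: [3.141, 0.0, 1.57]
contact_force: [0.1, -0.7, -0.1]
grip_width: 91.8
finger_force: 0.0
slot0 0.93 [257.1 122.4] [ 459.2 -318.2   10. ]
slot0 0.65 [254.1  11. ] [ 455.8 -186.5   10. ]
slot0 0.55 [252.8  52.9] [ 454.  -233.4   10. ]
keeper_handle 0.62 [156.6 196.7] [ 368.1 -378.3  150. ]
keeper_hinge 0.89 [258.6 192.1] [ 461.1 -374.1  150. ]
```

View pics/wrist2.png

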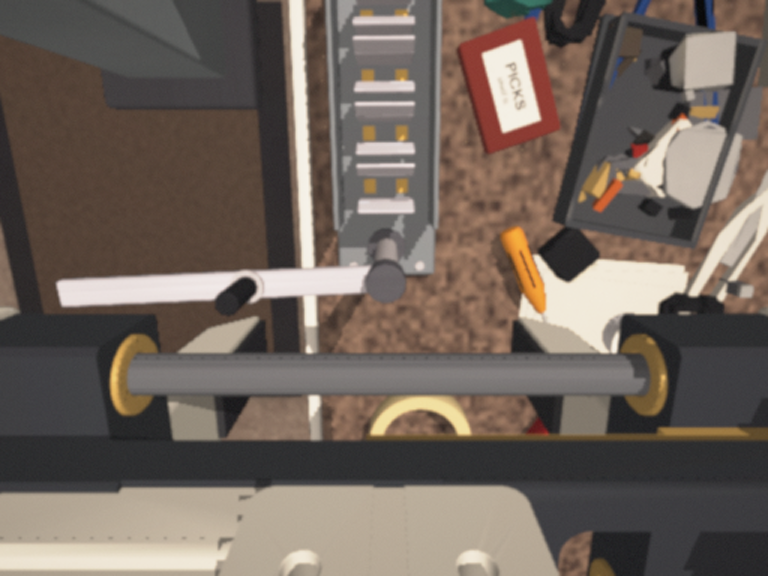

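The wrist view shows the keeper swung out. Its bar runs left from the post top at px (385,280), with the handle at (240,290), and all four slots are clear at rows ~187, 128, 66 and 10 in column ~385.

```bash
python3 - <<'E'
from h import *
np.set_printoptions(precision=1,suppress=True)
m=np.load('m2.npy',allow_pickle=True).item()
for p in [(385.5,187),(385,128),(384.5,66),(384.3,19)]: print('z62',at('wrist',np.array(p)/1.5,62,m),'z10',at('wrist',np.array(p)/1.5,10,m))
for p in [(386.5,186),(385.5,133),(385,76)]: print('floor',at('wrist',np.array(p)/1.5,10,m))
for p in [(337,2),(337,225),(437,2),(433,225)]: print('wall',at('wrist',np.array(p)/1.5,60,m))
for p in [(341,268),(432,272)]: print('corner',at('wrist',np.array(p)/1.5,10,m))
print(at('wrist',np.array((386,281))/1.5,130,m))
# sheet mid heights: rows
for r in (207,168,148,108,87,46): print(r,at('wrist',(385/1.5,r/1.5),62,m)[1])
save('scene','s1.png',(140,120,270,220),5)
E
```

```text
z62 [ 459.3 -318.5   62. ] z10 [ 459.  -321.1   10. ]
z62 [ 459.  -275.6   62. ] z10 [ 458.7 -271.9   10. ]
z62 [ 458.8 -233.2   62. ] z10 [ 458.4 -223.2   10. ]
z62 [ 458.7 -202.8   62. ] z10 [ 458.3 -188.3   10. ]
floor [ 459.9 -320.3   10. ]
floor [ 459.1 -275.9   10. ]
floor [ 458.8 -230.9   10. ]
wall [ 425.6 -191.6   60. ]
wall [ 421.1 -347.8   60. ]
wall [ 495.6 -191.6   60. ]
wall [ 496.5 -347.9   60. ]
corner [ 418.  -394.1   10. ]
corner [ 501.6 -398.    10. ]
[ 459.8 -374.9  130. ]
207 -333.648132942146
168 -304.354955695773
148 -289.8006096788174
108 -261.5946796346931
87 -247.2484580453505
46 -220.10891644017988
```

View pics/s1.png

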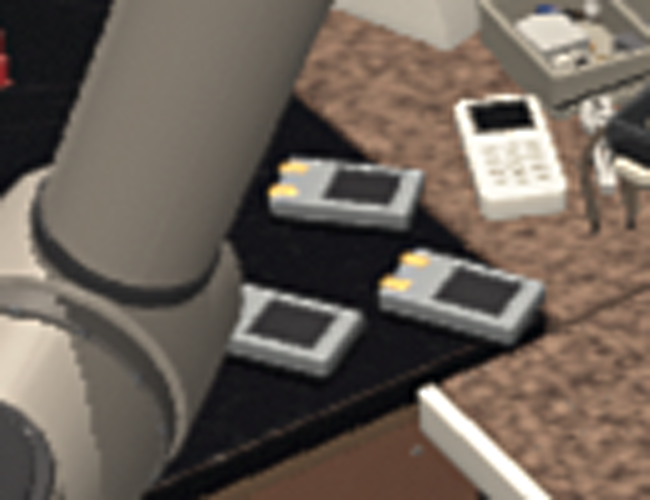

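The crop shows three grey packs with brass ends to the upper left. One may still be hidden behind the arm, so I'll look with the wrist camera over the mat.

```bash
python3 -m pendant '[1,-0.1,-0.1,0,0,0,-1,1,-0.1,-0.1,0,0,0,-1,1,-0.1,-0.1,0,0,0,-1,1,-0.1,-0.1,0,0,0,-1,1,-0.1,-0.1,0,0,0,-1,1,-0.1,-0.1,0,0,0,-1,1,-0.1,-0.1,0,0,0,-1,1,-0.1,-0.1,0,0,0,-1,1,-0.1,-0.1,0,0,0,-1,1,-0.1,-0.1,0,0,0,-1,1,0,0,0,0,0,-1,1,0,0,0,0,0,-1]'
python3 -m pendant '[1,0,0,0,0,0,-1,1,0,0,0,0,0,-1,1,0,0,0,0,0,-1,1,0,0,0,0,0,-1,1,0,0,0,0,0,-1,0.7,0,0,0,0,0,-1,0.2,0,0,0,0,0,-1,0,0,0,0,0,0,-1,0,0,0,0,0,0,-1]'
python3 - <<'E'
from h import *
np.set_printoptions(precision=1,suppress=True)
m=camera_model('wrist')
save('wrist','wrist3.png',s=1.5)
np.save('m3.npy',m,allow_pickle=True)
for t in ['pack0_c','pack1_c','pack2_c','pack3_c']:
    for r in regions_of('wrist',t)[:5]:
        p=r['pixels'].astype(np.uint8)
        c=[tuple(at('wrist',q,10,m)[:2]) for q in np.argwhere(p)[:,::-1][::7]]
        if len(c)<20: continue
        (ctr,sz,an)=cv2.minAreaRect(np.array(c,np.float32))
        print(t,round(r['score'],2),np.array(r['location']),p.sum(),np.array(ctr),np.array(sz),round(an,1))
    for r in pinpoint('wrist',t)[:4]: print('  pt',t,round(r['score'],2),np.array(r['location']),at('wrist',r['location'],7,m))
E
```

```text
time: 9.6
tool_pos: [430.4, -4.6, 284.0]
tcp_rot: [3.141, 0.0, 1.571]
contact_force: [0.6, 0.1, -0.3]
grip_width: 91.9
finger_force: 0.0
time: 10.5
tool_pos: [430.6, 170.6, 283.7]
tcp_rot: [3.142, 0.0, 1.57]
contact_force: [0.2, 0.1, 0.6]
grip_width: 91.8
finger_force: 0.0
pack1_c 0.62 [272.9  70.9] 3169 [450.4 282.2] [56.1 99.8] 30.4
  pt pack1_c 0.82 [273.4  73.6] [452.  282.2   7. ]
  pt pack1_c 0.38 [355.7 191.1] [577.8 115.4   7. ]
pack2_c 0.78 [183.5  40.7] 3450 [333.4 323.2] [ 56.5 102.7] 34.1
pack2_c 0.63 [68.4 32.9] 3464 [179.3 331.8] [ 58.  101.3] 32.0
  pt pack2_c 0.89 [179.7  41.9] [326.5 322.1   7. ]
  pt pack2_c 0.85 [65.5 34.1] [175.6 331.6   7. ]
```

View pics/wrist3.png

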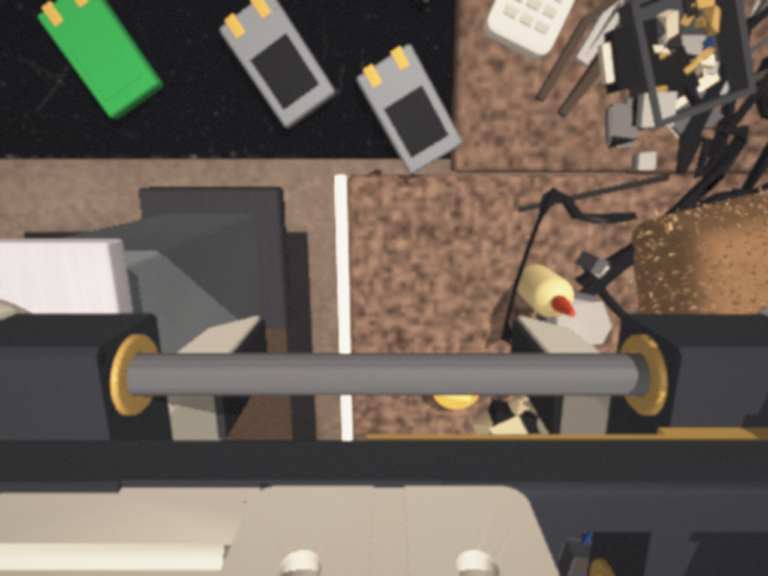

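The wrist view shows two packs, brass ends up-left: one at px (408,110) centred at (451,282), one at (277,65) centred at (333,322). The green look-alike is at (100,55). I'll take the pack at (451,282) first.

```bash
cat >> h.py <<'E'
from scipy.spatial.transform import Rotation as Ro
np.set_printoptions(precision=2,suppress=True)
A=np.radians(30)
def frame(u,v):
    u=np.array(u,float);v=np.array(v,float);n=np.cross(u,v)
    z=u*np.sin(A)+n*np.cos(A); return np.column_stack([np.cross(v,z),v,z])
def pickR(deg):
    t=np.radians(deg); return frame([np.cos(t),np.sin(t),0],[np.sin(t),-np.cos(t),0])
PLACE=frame([0,0,-1],[np.cos(.008),np.sin(.008),0])
def go(p,R,label='',p0=None,R0=None):
    o=get_obs(); p0=np.array(o['tool_pos']) if p0 is None else p0; R0=Ro.from_euler('xyz',o['tcp_rot']).as_matrix() if R0 is None else R0
    w=Ro.from_matrix(R0.T@R).as_rotvec(degrees=True)/4
    d=np.array(p)-p0
    print(label,'turn',w,'| shift before turn',R0.T@d/30,'| after turn',R.T@d/30)
E
python3 - <<'E'
from h import *
print(get_obs()['joint_positions'])
R=pickR(120.4); u=np.array([np.cos(np.radians(120.4)),np.sin(np.radians(120.4)),0])
g=np.array([451,282,0])-32*u; g[2]=7
pre=g-R[:,2]*70
go(pre,R,'pre'); print(g,pre,R)
E
```

```text
[ 0.21  0.19  1.58 -0.    1.38  0.21]
pre turn [ 1.99  7.32 -7.43] | shift before turn [1.77 1.81 7.2 ] | after turn [-3.07  2.46  6.54]
[467.19 254.4    7.  ] [484.9  224.21  67.62] [[-0.44  0.86 -0.25]
 [ 0.75  0.51  0.43]
 [ 0.5   0.   -0.87]]
```

```bash
python3 -m pendant '[0,0,0,0.25,0.92,-0.93,-1,0,0,0,0.25,0.92,-0.93,-1,0,0,0,0.25,0.92,-0.93,-1,0,0,0,0.25,0.92,-0.93,-1,0,0,0,0.25,0.92,-0.93,-1,0,0,0,0.25,0.92,-0.93,-1,0,0,0,0.25,0.92,-0.93,-1,0,0,0,0.25,0.9,-0.93,-1]'
python3 -m pendant '[-0.38,0.31,0.82,0,0,0,-1,-0.38,0.31,0.82,0,0,0,-1,-0.38,0.31,0.82,0,0,0,-1,-0.38,0.31,0.82,0,0,0,-1,-0.38,0.31,0.82,0,0,0,-1,-0.38,0.31,0.82,0,0,0,-1,-0.38,0.31,0.82,0,0,0,-1,-0.38,0.31,0.8,0,0,0,-1,0,0,0,0,0,0,-1,0,0,0,0,0,0,-1]'
python3 - <<'E'
from h import *
print(get_obs()['joint_positions'])
m=camera_model('wrist'); save('wrist','wrist4.png',s=1.3)
for r in regions_of('wrist','pack1_c')[:3]+regions_of('wrist','pack3_c')[:2]+regions_of('wrist','pack0_c')[:2]:
    ctr,sz,an=cv2.minAreaRect(np.array([at('wrist',q,12,m)[:2] for q in np.argwhere(r['pixels'])[:,::-1][::9]],np.float32)); print(r['score'],r['location'],ctr,sz,an)
R=pickR(120.4); u=np.array([np.cos(np.radians(120.4)),np.sin(np.radians(120.4)),0])
g=np.array([451,282,0])-32*u; g[2]=7
go(g,R,'g')
E
```

```text
time: 11.75
tool_pos: [430.7, 171.1, 283.9]
tcp_rot: [3.139, -0.527, 2.106]
contact_force: [-0.6, -1.4, -0.4]
grip_width: 91.8
finger_force: 0.0
time: 12.75
tool_pos: [484.7, 225.8, 68.5]
tcp_rot: [-3.141, -0.525, 2.103]
contact_force: [-0.2, -0.7, 0.6]
grip_width: 91.6
finger_force: 0.0
[ 0.02  0.65  1.62  0.49  1.19 -0.77]
0.92 [257.5, 159.4] (450.37542724609375, 282.353759765625) (55.659576416015625, 101.7611083984375) 30.71041488647461
g turn [ 0.02 -0.    0.03] | shift before turn [-0.06 -0.04  2.38] | after turn [-0.06 -0.04  2.38]
```

View pics/wrist4.png

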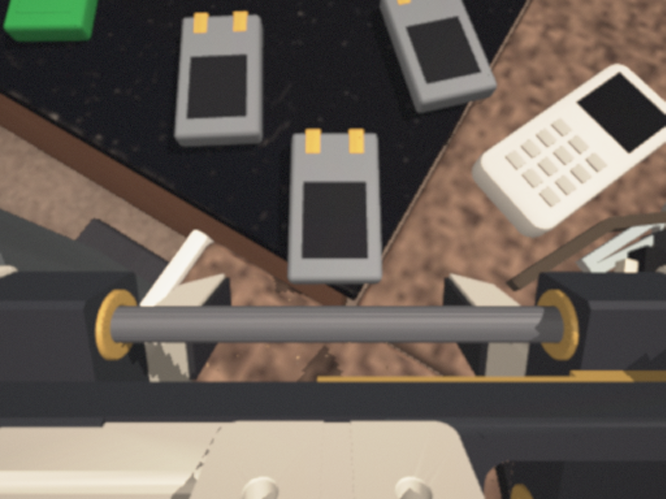

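The view shows the target pack centred between the fingers at px (335,205), with no fourth pack in sight so far. I'll descend and grip.

```bash
python3 -m pendant '[0,0,0.5,0,0,0,-1,0,0,0.5,0,0,0,-1,0,0,0.5,0,0,0,-1,0,0,0.4,0,0,0,-1,-0.03,-0.04,0.25,0,0,0,-1,-0.03,0,0.2,0,0,0,-1,0,0,0,0,0,0,-1,0,0,0,0,0,0,1,0,0,0,0,0,0,1,0,0,0,0,0,0,1,0,0,0,0,0,0,1,0,0,0,0,0,0,1]'
python3 -m pendant '[0,0,0,0,0,0,1,0,0,0,0,0,0,1]'
```

```text
time: 14.15
tool_pos: [466.8, 254.2, 6.5]
tcp_rot: [3.141, -0.525, 2.103]
contact_force: [-1.3, -2.2, 1.5]
grip_width: 56.0
finger_force: 0.3
time: 14.35
tool_pos: [466.8, 254.3, 6.5]
tcp_rot: [3.141, -0.525, 2.103]
contact_force: [-0.5, -1.1, 0.8]
grip_width: 55.6
finger_force: 30.0
```

```bash
python3 -m pendant '[0.25,0,-0.43,0,0,0,1,0.5,0,-0.86,0,0,0,1,0.5,0,-0.86,0,0,0,1,0.5,0,-0.86,0,0,0,1,0.5,0,-0.86,0,0,0,1,0.5,0,-0.86,0,0,0,1,0.5,0,-0.86,0,0,0,1,0.5,0,-0.86,0,0,0,1,0,0,0,0,0,0,1]'
python3 - <<'E'
from h import *
R0=Ro.from_euler('xyz',get_obs()['tcp_rot']).as_matrix()
P=np.array([440,-100,240]); go(P,PLACE,'mid')
go([459.5,-319.5,170],PLACE,'above',P,PLACE); print(PLACE)
E
```

```text
time: 15.25
tool_pos: [467.8, 254.9, 234.8]
tcp_rot: [3.133, -0.521, 2.107]
contact_force: [0.6, -0.1, -1.2]
grip_width: 55.5
finger_force: 30.0
mid turn [  2.28 -21.94   8.  ] | shift before turn [-8.32 -6.8  -5.04] | after turn [-6.06 -1.02 10.15]
above turn [0. 0. 0.] | shift before turn [-1.64  0.59  7.51] | after turn [-1.64  0.59  7.51]
[[-0.    1.    0.01]
 [ 0.5   0.01 -0.87]
 [-0.87  0.   -0.5 ]]
```

```bash
python3 -m pendant '[-0.69,-0.57,-0.42,0,0,0,1,-0.69,-0.57,-0.42,0,0,0,1,-0.69,-0.57,-0.42,0,0,0,1,-0.69,-0.57,-0.42,0,0,0,1,-0.69,-0.57,-0.42,0,0,0,1,-0.69,-0.57,-0.42,0,0,0,1,-0.69,-0.57,-0.42,0,0,0,1,-0.69,-0.57,-0.42,0,0,0,1,-0.69,-0.57,-0.42,0,0,0,1,-0.69,-0.57,-0.42,0,0,0,1,-0.69,-0.57,-0.42,0,0,0,1,-0.69,-0.57,-0.42,0,0,0,1]'
python3 -m pendant '[0,0,0,0.1,-0.92,0.33,1,0,0,0,0.1,-0.92,0.33,1,0,0,0,0.1,-0.92,0.33,1,0,0,0,0.1,-0.92,0.33,1,0,0,0,0.1,-0.92,0.33,1,0,0,0,0.1,-0.92,0.33,1,0,0,0,0.1,-0.92,0.33,1,0,0,0,0.1,-0.92,0.33,1,0,0,0,0.1,-0.92,0.33,1,0,0,0,0.1,-0.92,0.33,1,0,0,0,0.1,-0.92,0.33,1,0,0,0,0.1,-0.92,0.33,1]'
python3 -m pendant '[0,0,0,0.1,-0.92,0.33,1,0,0,0,0.1,-0.92,0.33,1,0,0,0,0.1,-0.92,0.33,1,0,0,0,0.1,-0.92,0.33,1,0,0,0,0.1,-0.92,0.33,1,0,0,0,0.1,-0.92,0.33,1,0,0,0,0.1,-0.92,0.33,1,0,0,0,0.1,-0.92,0.33,1,0,0,0,0.1,-0.92,0.33,1,0,0,0,0.1,-0.92,0.33,1,0,0,0,0.1,-0.92,0.33,1,0,0,0,0.1,-0.92,0.33,1]'
python3 - <<'E'
from h import *
o=get_obs();print(o['joint_positions'],o['tool_pos'])
go([459.5,-319.5,180],PLACE,'above')
save('side','side1.png',(200,100,460,300),2.5)
E
```

```text
time: 16.45
tool_pos: [436.3, -101.0, 236.1]
tcp_rot: [-3.141, -0.526, 2.102]
contact_force: [0.1, -0.4, -1.6]
grip_width: 55.2
finger_force: 30.0
time: 17.65
tool_pos: [436.3, -99.8, 236.1]
tcp_rot: [-3.02, 0.266, 1.877]
contact_force: [0.3, -0.0, -1.1]
grip_width: 55.6
finger_force: 30.0
time: 18.85
tool_pos: [433.4, -83.9, 239.8]
tcp_rot: [-3.088, 1.036, 1.607]
contact_force: [-1.2, -0.3, -1.6]
grip_width: 55.5
finger_force: 30.0
[ 0.25  0.43  1.84 -0.99  1.42  0.7 ] [433.45 -83.86 239.81]
above turn [-0.41 -0.15  0.21] | shift before turn [-2.3   1.    7.75] | after turn [-2.2   0.81  7.8 ]
```

View pics/side1.png

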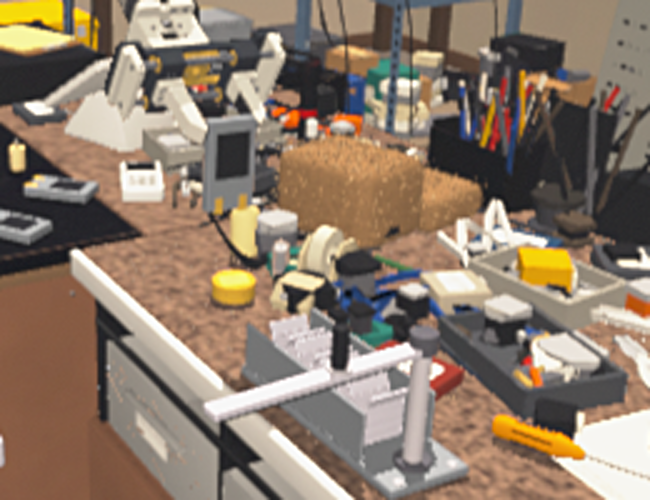

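The side view shows the pack held upright, contacts down, at px (230,165). Joint 4 is close to its limit (-0.99), but moving right should relieve it.

```bash
python3 -m pendant '[-0.23,0.1,0.78,0,0,0,1,-0.23,0.1,0.78,0,0,0,1,-0.23,0.1,0.78,0,0,0,1,-0.23,0.1,0.78,0,0,0,1,-0.23,0.1,0.78,0,0,0,1,-0.23,0.1,0.78,-0.05,-0.02,0.03,1,-0.23,0.1,0.78,-0.1,-0.03,0.05,1,-0.23,0.1,0.78,-0.1,-0.03,0.05,1,-0.23,0.1,0.75,-0.1,-0.03,0.05,1,-0.23,0.1,0.75,-0.06,-0.03,0.03,1,0,0,0,0,0,0,1,0,0,0,0,0,0,1]'
python3 - <<'E'
from h import *
o=get_obs();print(o['joint_positions'],o['tool_pos'])
go([459.5,-319.5,160],PLACE,'above')
for c in ('scene','side'):
  capture(c)
  for r in pinpoint(c,'pack1_c')[:4]: print(c,r['score'],r['location'],at(c,r['location'],160-32))
  for p in [(459.5,-319.5,148)]: print('expect',proj(c,p))
save('scene','sc2.png',(280,150,440,320),4)
E
```

```text
time: 20.1
tool_pos: [462.2, -233.9, 205.0]
tcp_rot: [-3.038, 0.882, 1.558]
contact_force: [0.4, 0.6, -0.6]
grip_width: 55.5
finger_force: 30.0
[-0.13  0.46  1.78 -1.    1.18  0.47] [ 462.17 -233.9   205.05]
above turn [-1.72 -2.38 -0.04] | shift before turn [-0.66  0.27  3.15] | after turn [-0.13 -0.11  3.22]
scene 0.73 [352.0, 230.6] [ 495.18 -198.89  128.  ]
expect [380.48 261.52]
side 0.84 [330.7, 194.2] [ 522.36 -138.28  128.  ]
expect [354.59 219.25]
```

View pics/sc2.png

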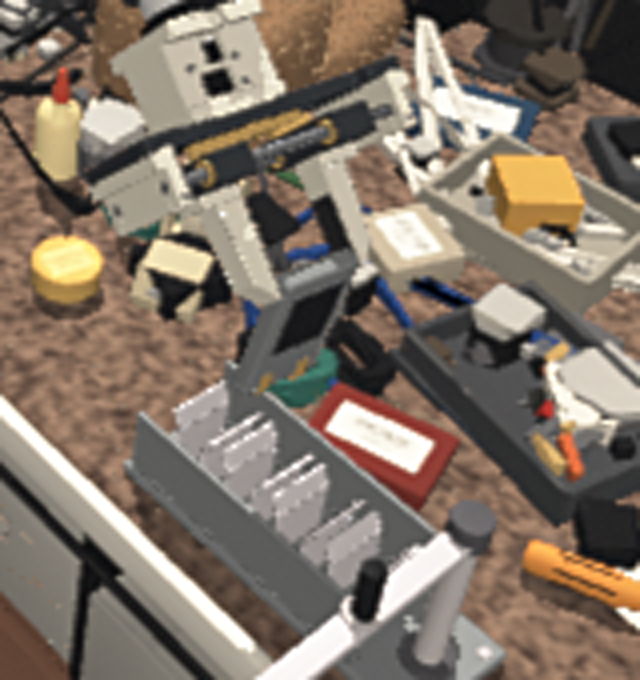

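The scene view shows the pack tilted at px (300,320), because joint 4 sits at its −1 limit. A 30° tool tilt can't be reached at the rack. I'll lay the pack back down and regrip it with a 50° lean, which keeps joint 4 in range.

```bash
python3 - <<'E'
from h import *
R=pickR(120.4); P=np.array([440,-60,250]); go(P,R,'mid')
Q=np.array([467,254.5,235]);go(Q,R,'over',P,R)
E
```

```text
mid turn [-2.69 19.18 -9.29] | shift before turn [ 2.52 -1.38 -5.28] | after turn [5.39 2.26 1.4 ]
over turn [0. 0. 0.] | shift before turn [7.19 6.08 4.73] | after turn [7.19 6.08 4.73]
```

```bash
python3 -m pendant '[0.42,-0.23,-0.88,0,0,0,1,0.42,-0.23,-0.88,0,0,0,1,0.42,-0.23,-0.88,0,0,0,1,0.42,-0.23,-0.88,0,0,0,1,0.42,-0.23,-0.88,0,0,0,1,0.42,-0.23,-0.88,0,0,0,1,0,0,0,-0.13,0.96,-0.46,1,0,0,0,-0.13,0.96,-0.46,1,0,0,0,-0.13,0.96,-0.46,1,0,0,0,-0.13,0.96,-0.46,1,0,0,0,-0.13,0.96,-0.46,1,0,0,0,-0.13,0.96,-0.46,1]'
python3 -m pendant '[0,0,0,-0.13,0.96,-0.46,1,0,0,0,-0.13,0.96,-0.46,1,0,0,0,-0.13,0.96,-0.46,1,0,0,0,-0.13,0.96,-0.46,1,0,0,0,-0.13,0.96,-0.46,1,0,0,0,-0.13,0.96,-0.46,1,0,0,0,-0.13,0.96,-0.46,1,0,0,0,-0.13,0.96,-0.46,1]'
python3 -m pendant '[0,0,0,-0.13,0.96,-0.46,1,0,0,0,-0.13,0.96,-0.46,1,0,0,0,-0.13,0.96,-0.46,1,0,0,0,-0.13,0.96,-0.46,1,0,0,0,-0.13,0.96,-0.46,1,0,0,0,-0.13,0.96,-0.46,1,0,0,0,0,0,0,1]'
python3 -m pendant '[0.72,0.61,0.47,0,0,0,1,0.72,0.61,0.47,0,0,0,1,0.72,0.61,0.47,0,0,0,1,0.72,0.61,0.47,0,0,0,1,0.72,0.61,0.47,0,0,0,1,0.72,0.61,0.47,0,0,0,1,0.72,0.61,0.47,0,0,0,1,0.72,0.61,0.47,0,0,0,1,0.72,0.61,0.47,0,0,0,1,0.72,0.61,0.47,0,0,0,1,0,0,0,0,0,0,1]'
python3 - <<'E'
from h import *
R=pickR(120.4)
go([467,254.5,60],R,'down'); 
E
```

```text
time: 21.55
tool_pos: [439.9, -60.0, 250.1]
tcp_rot: [-2.983, 0.455, 1.736]
contact_force: [0.3, 0.4, -2.0]
grip_width: 55.5
finger_force: 30.0
time: 22.35
tool_pos: [439.8, -60.3, 250.1]
tcp_rot: [-3.026, -0.113, 1.917]
contact_force: [0.0, -0.1, -2.0]
grip_width: 55.7
finger_force: 30.0
time: 23.05
tool_pos: [439.9, -61.3, 248.7]
tcp_rot: [-3.135, -0.527, 2.089]
contact_force: [1.1, 0.2, -1.6]
grip_width: 55.6
finger_force: 30.0
time: 24.15
tool_pos: [468.8, 257.3, 235.4]
tcp_rot: [-3.137, -0.524, 2.095]
contact_force: [0.4, -1.5, -0.4]
grip_width: 55.6
finger_force: 30.0
down turn [-0.02  0.   -0.08] | shift before turn [-2.97 -0.08  5.04] | after turn [-2.97 -0.1   5.04]
```

```bash
python3 -m pendant '[-0.5,0,0.84,-0.02,0,-0.08,1,-0.5,-0.05,0.84,0,0,0,1,-0.5,-0.05,0.84,0,0,0,1,-0.5,0,0.84,0,0,0,1,-0.5,0,0.84,0,0,0,1,-0.45,0,0.84,0,0,0,1,-0.25,0,0.43,0,0,0,1,-0.25,0,0.43,0,0,0,1,-0.2,0,0.34,0,0,0,1,-0.13,0,0.21,0,0,0,1,0,0,0.05,0,0,0,1,0,0,0,0,0,0,1]'
python3 -m pendant '[0,0,0,0,0,0,1,0,0,0,0,0,0,-1,0,0,0,0,0,0,-1,0,0,0,0,0,0,-1,0,0,0,0,0,0,-1,0,0,-0.5,0,0,0,-1,0,0,-1,0,0,0,-1,0,0,-1,0,0,0,-1,0,0,-1,0,0,0,-1,0,0,0,0,0,0,-1]'
cat >> h.py <<'E'
A=np.radians(50)
PLACE=frame([0,0,-1],[np.cos(.008),np.sin(.008),0])
def packs(cam='wrist',zs=12):
    m=camera_model(cam); capture(cam); L=[]
    for t in ['pack0_c','pack1_c','pack2_c','pack3_c']:
        for r in regions_of(cam,t)[:5]:
            q=np.argwhere(r['pixels'])[:,::-1]
            if len(q)<300: continue
            c,s,a=cv2.minAreaRect(np.array([at(cam,x,zs,m)[:2] for x in q[::9]],np.float32))
            if s[0]>s[1]: a+=90; s=s[::-1]
            print(t,round(r['score'],2),np.array(r['location']),'ctr',np.array(c),np.array(s),'deg',round(a+90,1))
E
python3 - <<'E'
from h import *
packs()
R=pickR(120.4); u=np.array([np.cos(np.radians(120.4)),np.sin(np.radians(120.4)),0])
go(get_obs()['tool_pos'],R)
E
```

```text
time: 25.35
tool_pos: [467.8, 252.0, 9.9]
tcp_rot: [3.141, -0.525, 2.098]
contact_force: [0.7, 0.9, -1.7]
grip_width: 55.4
finger_force: 30.0
time: 26.35
tool_pos: [496.9, 205.3, 103.5]
tcp_rot: [3.135, -0.521, 2.099]
contact_force: [0.8, -0.3, -0.3]
grip_width: 91.9
finger_force: 0.0
pack1_c 0.72 [256.6 149.8] ctr [451.83 279.74] [ 56.36 101.91] deg 119.9
pack2_c 0.65 [176.6  68.4] ctr [335.71 323.07] [ 57.67 107.35] deg 123.8
pack2_c 0.62 [62.3 15.9] ctr [198.72 304.19] [47.21 61.95] deg 210.5
pack3_c 0.92 [323.8  40. ] ctr [449.46 423.49] [ 58.27 106.73] deg 134.1
 turn [ 0.01  4.97 -0.06] | shift before turn [0. 0. 0.] | after turn [0. 0. 0.]
```

```bash
cat >> h.py <<'E'
def pick(cx,cy,deg,z=9.5,back=60):
    t=np.radians(deg);R=pickR(deg);g=np.array([cx,cy,0])-32*np.array([np.cos(t),np.sin(t),0]);g[2]=z
    pre=g-R[:,2]*back; go(pre,R,'pre'); print('then dz',back/30,'lift axes',R.T@[0,0,1])
E
python3 -c "
from h import *
pick(451.5,280,119.9)"
```

```text
pre turn [-0.08  4.97  0.04] | shift before turn [-0.68  0.02  1.58] | after turn [-1.18  0.02  1.26]
then dz 2.0 lift axes [ 0.77  0.   -0.64]
```

```bash
python3 -m pendant '[0,0,0,0,1,0,-1,0,0,0,0,1,0,-1,0,0,0,0,1,0,-1,0,0,0,0,1,0,-1,0,0,0,-0.08,0.97,0.04,-1,-0.59,0.01,0.63,0,0,0,-1,-0.59,0.01,0.63,0,0,0,-1,0,0,0,0,0,0,-1,0,0,0,0,0,0,-1]'
python3 -c "
from h import *
pick(451.5,280,119.9,back=0)"
```

```text
time: 27.5
tool_pos: [490.9, 212.6, 48.9]
tcp_rot: [-3.141, -0.873, 2.092]
contact_force: [0.2, -0.4, 2.1]
grip_width: 91.3
finger_force: 0.0
pre turn [ 0.   -0.01 -0.01] | shift before turn [-0.02 -0.02  2.02] | after turn [-0.02 -0.02  2.02]
then dz 0.0 lift axes [ 0.77  0.   -0.64]
```

Then down, grip, lift.

```bash
python3 -m pendant '[0,0,0.6,0,0,0,-1,0,0,0.6,0,0,0,-1,0,0,0.5,0,0,0,-1,0,-0.02,0.3,0,0,0,-1,0,0,0,0,0,0,-1,0,0,0,0,0,0,1,0,0,0,0,0,0,1,0,0,0,0,0,0,1,0,0,0,0,0,0,1,0,0,0,0,0,0,1,0,0,0,0,0,0,1,0,0,0,0,0,0,1]'
python3 -m pendant '[0,0,0,0,0,0,1,0.38,0,-0.32,0,0,0,1,0.77,0,-0.64,0,0,0,1,0.77,0,-0.64,0,0,0,1,0.77,0,-0.64,0,0,0,1,0.77,0,-0.64,0,0,0,1,0.77,0,-0.64,0,0,0,1,0.77,0,-0.64,0,0,0,1,0.77,0,-0.64,0,0,0,1,0,0,0,0,0,0,1]'
python3 - <<'E'
from h import *
P=np.array([430,-100,240]); go(P,PLACE,'mid'); go([459.3,-275.5,175],PLACE,'above1',P,PLACE); print(get_obs()['joint_positions'])
E
```

```text
time: 28.7
tool_pos: [468.4, 251.6, 10.6]
tcp_rot: [3.139, -0.871, 2.093]
contact_force: [0.5, -1.2, 0.3]
grip_width: 55.6
finger_force: 30.0
time: 29.7
tool_pos: [468.1, 252.8, 239.9]
tcp_rot: [3.129, -0.868, 2.101]
contact_force: [0.1, -0.1, -1.7]
grip_width: 55.6
finger_force: 30.0
mid turn [ -0.57 -21.92   8.13] | shift before turn [-6.14 -6.96 -7.34] | after turn [-9.   -1.36  7.55]
above1 turn [0. 0. 0.] | shift before turn [-3.09  0.93  5.42] | after turn [-3.09  0.93  5.42]
[-0.06  0.55  1.48  0.7   1.66 -0.72]
```

```bash
python3 -m pendant '[-0.51,-0.58,-0.61,0,0,0,1,-0.51,-0.58,-0.61,0,0,0,1,-0.51,-0.58,-0.61,0,0,0,1,-0.51,-0.58,-0.61,0,0,0,1,-0.51,-0.58,-0.61,0,0,0,1,-0.51,-0.58,-0.61,0,0,0,1,-0.51,-0.58,-0.61,0,0,0,1,-0.51,-0.58,-0.61,0,0,0,1,-0.51,-0.58,-0.61,0,0,0,1,-0.51,-0.58,-0.61,0,0,0,1,-0.51,-0.58,-0.61,0,0,0,1,-0.51,-0.58,-0.61,0,0,0,1]'
python3 -m pendant '[0,0,0,-0.02,-0.91,0.34,1,0,0,0,-0.02,-0.91,0.34,1,0,0,0,-0.02,-0.91,0.34,1,0,0,0,-0.02,-0.91,0.34,1,0,0,0,-0.02,-0.91,0.34,1,0,0,0,-0.02,-0.91,0.34,1,0,0,0,-0.02,-0.91,0.34,1,0,0,0,-0.02,-0.91,0.34,1,0,0,0,-0.02,-0.91,0.34,1,0,0,0,-0.02,-0.91,0.34,1,0,0,0,-0.02,-0.91,0.34,1,0,0,0,-0.02,-0.91,0.34,1]'
python3 -m pendant '[0,0,0,-0.02,-0.91,0.34,1,0,0,0,-0.02,-0.91,0.34,1,0,0,0,-0.02,-0.91,0.34,1,0,0,0,-0.02,-0.91,0.34,1,0,0,0,-0.02,-0.91,0.34,1,0,0,0,-0.02,-0.91,0.34,1,0,0,0,-0.02,-0.91,0.34,1,0,0,0,-0.02,-0.91,0.34,1,0,0,0,-0.02,-0.91,0.34,1,0,0,0,-0.02,-0.91,0.34,1,0,0,0,-0.02,-0.91,0.34,1,0,0,0,-0.02,-0.91,0.34,1]'
python3 - <<'E'
from h import *
go([459.3,-272.5,180],PLACE,'above1'); print(get_obs()['joint_positions'])
E
```

```text
time: 30.9
tool_pos: [428.0, -100.5, 235.9]
tcp_rot: [3.141, -0.872, 2.092]
contact_force: [0.1, -0.2, -1.1]
grip_width: 55.7
finger_force: 30.0
time: 32.1
tool_pos: [427.9, -99.3, 235.9]
tcp_rot: [-3.027, -0.087, 1.826]
contact_force: [-0.5, 0.3, -1.6]
grip_width: 55.5
finger_force: 30.0
time: 33.3
tool_pos: [427.8, -99.4, 235.9]
tcp_rot: [-3.123, 0.696, 1.588]
contact_force: [-0.3, 1.0, -2.5]
grip_width: 55.5
finger_force: 30.0
above1 turn [-0.19 -0.02  0.1 ] | shift before turn [-3.25  1.05  5.12] | after turn [-3.23  1.    5.14]
[ 0.07  0.26  1.84 -0.75  1.22  0.39]
```

j4 = -0.75, so there is margin. On to above slot 1.

```bash
python3 -m pendant '[-0.4,0.13,0.64,-0.19,-0.02,0.1,1,-0.4,0.12,0.64,0,0,0,1,-0.4,0.12,0.64,0,0,0,1,-0.4,0.12,0.64,0,0,0,1,-0.4,0.12,0.64,0,0,0,1,-0.4,0.12,0.64,0,0,0,1,-0.41,0.13,0.64,0,0,0,1,-0.41,0.14,0.64,0,0,0,1,0,0,0,0,0,0,1,0,0,0,0,0,0,1]'
cat >> h.py <<'E'
def held(name,exp):
    # compare held/standing pack centre in fixed cameras with expected
    for c in ('scene','side'):
        capture(c); e=proj(c,exp); L=pinpoint(c,name)
        for r in L: 
            if np.hypot(*(np.array(r['location'])-e))<25: print(c,round(r['score'],2),np.array(r['location']),'exp',e)
def slots(i): return np.array([459.5-.35*i,-319.5+44*i,60])
E
python3 - <<'E'
from h import *
o=get_obs();print(o['joint_positions'],o['tool_pos'])
go([459.3,-272,180],PLACE,'above1')
held('pack1_c',[o['tool_pos'][0],o['tool_pos'][1]-3.6,o['tool_pos'][2]-32])
save('scene','sc3.png',(290,150,430,310),4)
save('side','sd3.png',(270,130,410,290),4)
a=cv2.imread('pics/sc3.png');b=cv2.imread('pics/sd3.png');cv2.imwrite('pics/c3.png',cv2.resize(np.hstack([a,b]),None,fx=.7,fy=.7))
E
```

```text
time: 34.3
tool_pos: [459.0, -271.8, 179.4]
tcp_rot: [-3.14, 0.695, 1.579]
contact_force: [0.1, 0.1, -1.0]
grip_width: 55.4
finger_force: 30.0
[-0.31  0.38  1.86 -0.9   0.89  0.26] [ 458.96 -271.79  179.42]
above1 turn [-0.02 -0.05  0.  ] | shift before turn [-0.02  0.01 -0.01] | after turn [-0.02  0.01 -0.01]
scene 0.57 [365.5 250. ] exp [365.84 250.03]
side 0.81 [341.8 210.4] exp [342.51 211.98]
```

View pics/c3.png

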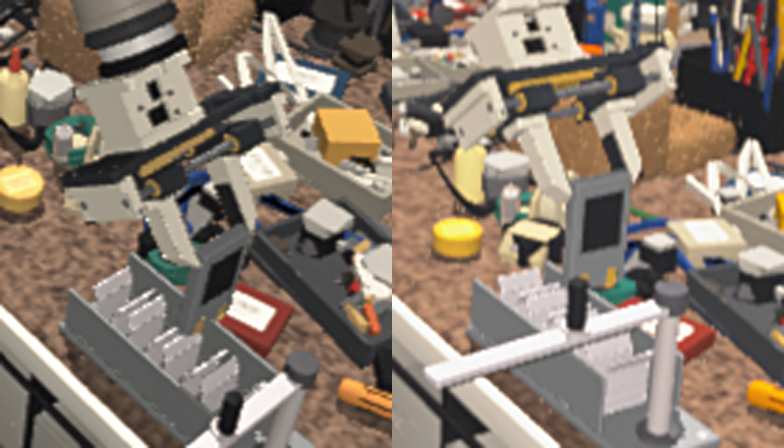

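Both views show the pack upright, contacts down, over slot 1, and it agrees with the expected projection within 2 px. I'll insert it.

```bash
python3 -m pendant '[0.26,0,0.31,0,0,0,1,0.26,0,0.31,0,0,0,1,0.26,0,0.31,0,0,0,1,0.19,0,0.23,0,0,0,1,0.13,0,0.15,0,0,0,1,0.13,0,0.15,0,0,0,1,0.13,0,0.15,0,0,0,1,0.13,0,0.15,0,0,0,1,0,0,0,0,0,0,1]'
python3 -m pendant '[0.1,0,0.11,0,0,0,1,0.1,0,0.11,0,0,0,1,0.1,0,0.11,0,0,0,1,0,0,0,0,0,0,1]'
```

```text
time: 35.5
tool_pos: [463.3, -269.8, 115.8]
tcp_rot: [-3.135, 0.685, 1.579]
contact_force: [-0.3, -0.5, -1.7]
grip_width: 55.5
finger_force: 30.0
time: 35.9
tool_pos: [465.5, -268.0, 106.0]
tcp_rot: [-3.13, 0.678, 1.579]
contact_force: [1.2, -2.6, -3.2]
grip_width: 55.2
finger_force: 30.0
```

```bash
python3 - <<'E'
from h import *
o=get_obs();print(o['joint_positions'],o['tool_pos'])
Rn=Ro.from_euler('xyz',o['tcp_rot']).as_matrix()
u=Rn@[np.cos(A),0,np.sin(A)]; print('pack x',u,'width',Rn[:,1])
for y in (-2,-4,-5):
  Rz=Ro.from_euler('z',y,degrees=True).as_matrix()@PLACE
  go([459.3,-272,93],Rz,str(y))
E
```

```text
[-0.31  0.51  1.9  -1.    0.8   0.43] [ 465.49 -268.01  106.02]
pack x [-0.01  0.02 -1.  ] width [ 1.    0.   -0.01]
-2 turn [ 0.16 -0.29  0.39] | shift before turn [ 0.17 -0.2   0.42] | after turn [ 0.17 -0.2   0.42]
-4 turn [ 0.48 -0.29  0.78] | shift before turn [ 0.17 -0.2   0.42] | after turn [ 0.17 -0.2   0.43]
-5 turn [ 0.64 -0.29  0.97] | shift before turn [ 0.17 -0.2   0.42] | after turn [ 0.17 -0.2   0.43]
```

```bash
python3 -m pendant '[0.05,-0.07,0.1,0.15,-0.1,0.25,1,0.05,-0.07,0.1,0.15,-0.1,0.25,1,0.05,-0.06,0.1,0.15,-0.1,0.25,1,0,0,0,0,0,0,1]'
python3 - <<'E'
from h import *
o=get_obs();print(o['joint_positions'],o['tool_pos'])
Rn=Ro.from_euler('xyz',o['tcp_rot']).as_matrix()
u=Rn@[np.cos(A),0,np.sin(A)]; print('pack x',u,'width',Rn[:,1])
Rz=Ro.from_euler('z',-4,degrees=True).as_matrix()@PLACE
go([459.3,-272,92],Rz)
E
```

```text
time: 36.3
tool_pos: [461.6, -268.6, 99.6]
tcp_rot: [-3.136, 0.692, 1.511]
contact_force: [-0.2, -3.6, -0.4]
grip_width: 55.4
finger_force: 30.0
[-0.3   0.53  1.88 -1.    0.83  0.5 ] [ 461.58 -268.64   99.56]
pack x [-0.    0.01 -1.  ] width [ 1.   -0.06 -0.  ]
 turn [-0.06 -0.09  0.02] | shift before turn [ 0.07 -0.07  0.27] | after turn [ 0.07 -0.07  0.27]
```

```bash
python3 -m pendant '[0.04,-0.04,0.11,0,-0.1,0,1,0.04,-0.03,0.11,0,0,0,1,0.03,0,0.05,0,0,0,1,0,0,0,0,0,0,1]'
python3 - <<'E'
from h import *
o=get_obs();print(o['joint_positions'],o['tool_pos'])
Rn=Ro.from_euler('xyz',o['tcp_rot']).as_matrix()
u=Rn@[np.cos(A),0,np.sin(A)]; print('pack x',u,'width',Rn[:,1])
E
```

```text
time: 36.7
tool_pos: [462.0, -269.5, 95.2]
tcp_rot: [-3.13, 0.69, 1.511]
contact_force: [-0.4, -2.5, -1.4]
grip_width: 55.3
finger_force: 30.0
[-0.3   0.54  1.88 -1.    0.83  0.5 ] [ 462.   -269.47   95.24]
pack x [-0.01  0.01 -1.  ] width [ 1.   -0.07 -0.01]
```

```bash
python3 -m pendant '[0,0,0,0,0,0,-1,0,0,0,0,0,0,-1,0,0,0,0,0,0,-1,0,0,0,0,0,0,-1,0,0,-0.4,0,0,0,-1,0,0,-0.8,0,0,0,-1,0,0,-1,0,0,0,-1,0,0,-1,0,0,0,-1,0,0,-1,0,0,0,-1,0,0,-1,0,0,0,-1]'
python3 - <<'E'
from h import *
held('pack1_c',slots(1)); 
held('pack2_c',slots(1)); 
save('scene','sc4.png',(310,200,430,310),4)
o=get_obs();print(o['joint_positions'],o['tool_pos'])
# next: pack2 at (334,323) deg 124; go to a viewing/pre pose
R=pickR(124); P=np.array([420,100,250]); go(P,R,'mid')
E
```

```text
time: 37.7
tool_pos: [469.6, -168.9, 217.3]
tcp_rot: [-3.131, 0.69, 1.512]
contact_force: [-0.4, -0.7, 0.0]
grip_width: 91.6
finger_force: 0.0
scene 0.78 [359.6 274.9] exp [359.98 274.33]
side 0.79 [338.2 245.4] exp [340.25 245.41]
[-0.09  0.36  1.75 -0.77  1.15  0.34] [ 469.19 -170.89  214.86]
mid turn [  0.79  21.45 -10.43] | shift before turn [ 6.13 -2.26 -6.55] | after turn [6.3  3.69 5.68]
```

View pics/sc4.png

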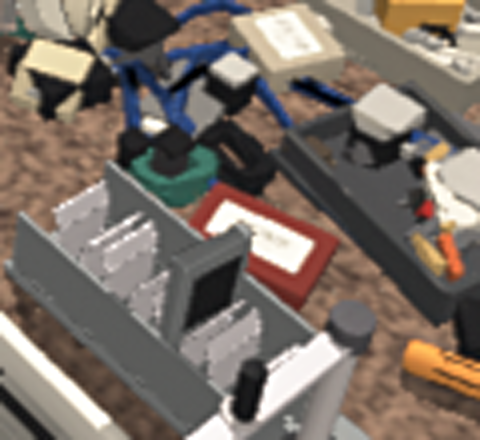

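The scene crop shows the pack home in slot 1 at px (205,280), with its contacts out of sight below. Next is the pack at (334,323), with the lean raised to 55° for more joint-4 margin.

```bash
cat >> h.py <<'E'
A=np.radians(55)
PLACE=Ro.from_euler('z',-2,degrees=True).as_matrix()@frame([0,0,-1],[np.cos(.008),np.sin(.008),0])
E
python3 -m pendant '[0.68,-0.25,-0.73,0,0,0,-1,0.68,-0.25,-0.73,0,0,0,-1,0.68,-0.25,-0.73,0,0,0,-1,0.68,-0.25,-0.73,0,0,0,-1,0.68,-0.25,-0.73,0,0,0,-1,0.68,-0.25,-0.73,0,0,0,-1,0.68,-0.25,-0.73,0,0,0,-1,0.68,-0.25,-0.73,0,0,0,-1,0.68,-0.25,-0.73,0,0,0,-1,0,0,0,0.03,0.94,-0.43,-1,0,0,0,0.03,0.94,-0.43,-1,0,0,0,0.03,0.94,-0.43,-1]'
python3 -m pendant '[0,0,0,0.03,0.94,-0.43,-1,0,0,0,0.03,0.94,-0.43,-1,0,0,0,0.03,0.94,-0.43,-1,0,0,0,0.03,0.94,-0.43,-1,0,0,0,0.03,0.94,-0.43,-1,0,0,0,0.03,0.94,-0.43,-1,0,0,0,0.03,0.94,-0.43,-1,0,0,0,0.03,0.94,-0.43,-1,0,0,0,0.03,0.94,-0.43,-1,0,0,0,0.03,0.94,-0.43,-1,0,0,0,0.03,0.94,-0.43,-1,0,0,0,0.03,0.94,-0.43,-1]'
python3 -m pendant '[0,0,0,0.03,0.94,-0.43,-1,0,0,0,0.03,0.94,-0.43,-1,0,0,0,0.03,0.94,-0.43,-1,0,0,0,0.03,0.94,-0.43,-1,0,0,0,0.03,0.94,-0.43,-1,0,0,0,0.03,0.94,-0.43,-1,0,0,0,0.03,0.94,-0.43,-1,0,0,0,0.03,0.94,-0.43,-1,0,0,0,0,0,0,-1,0,0,0,0,0,0,-1]'
python3 - <<'E'
from h import *
packs(); pick(334,323,124,10.5,70); print(get_obs()['joint_positions'])
save('wrist','w5.png')
E
```

```text
time: 39.35
tool_pos: [420.4, 100.7, 250.7]
tcp_rot: [-3.067, 0.488, 1.612]
contact_force: [0.4, 0.2, -0.4]
grip_width: 91.8
finger_force: 0.0
time: 40.55
tool_pos: [420.4, 100.0, 250.9]
tcp_rot: [-3.018, -0.337, 1.884]
contact_force: [-0.4, 0.3, -0.5]
grip_width: 92.0
finger_force: 0.0
time: 41.55
tool_pos: [420.5, 100.1, 250.7]
tcp_rot: [3.135, -0.875, 2.133]
contact_force: [0.4, -0.7, 0.1]
grip_width: 92.0
finger_force: 0.0
pack2_c 0.84 [212.1 133. ] ctr [179.84 329.66] [ 55.86 109.04] deg 121.7
pack2_c 0.59 [285.1 172.3] ctr [334.11 321.85] [ 55.98 107.05] deg 122.8
pack3_c 0.93 [371.9 160.2] ctr [448.7  423.24] [ 61.   106.73] deg 133.8
pre turn [ 0.45  1.24 -0.22] | shift before turn [-2.05  1.55  8.01] | after turn [-2.75  1.76  7.75]
then dz 2.3333333333333335 lift axes [ 0.82  0.   -0.57]
[-0.33  0.49  1.56  0.52  1.81 -0.96]
```

View pics/w5.png

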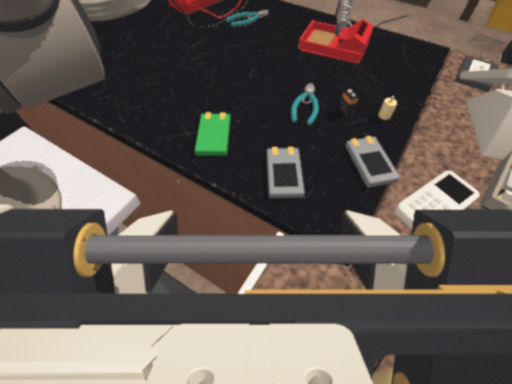

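The wrist view covers the whole mat. There are two remaining grey packs, at px (285,172) and (372,160), plus the green one at (213,133), so there are three packs in all.

```bash
python3 -m pendant '[0,0,0,0.22,0.62,-0.11,-1,0,0,0,0.22,0.62,-0.11,-1,-0.31,0.2,0.86,0,0,0,-1,-0.31,0.2,0.86,0,0,0,-1,-0.31,0.2,0.86,0,0,0,-1,-0.31,0.2,0.86,0,0,0,-1,-0.31,0.2,0.86,0,0,0,-1,-0.31,0.2,0.86,0,0,0,-1,-0.31,0.2,0.86,0,0,0,-1,-0.31,0.2,0.86,0,0,0,-1,-0.29,0.16,0.86,0,0,0,-1,0,0,0,0,0,0,-1]'
python3 -m pendant '[0,0,0,0,0,0,-1,0,0,0,0,0,0,-1]'
python3 - <<'E'
from h import *
packs(); pick(334.3,322.5,123.5,10.5,0); print(get_obs()['joint_positions'])
E
```

```text
time: 43.05
tool_pos: [382.3, 249.8, 49.0]
tcp_rot: [-3.135, -0.964, 2.161]
contact_force: [-0.2, 0.3, 0.7]
grip_width: 91.9
finger_force: 0.0
time: 43.25
tool_pos: [385.3, 248.0, 51.2]
tcp_rot: [3.139, -0.961, 2.165]
contact_force: [0.6, -0.4, 1.1]
grip_width: 92.1
finger_force: 0.0
pack0_c 0.58 [428.8 156.4] ctr [447.67 422.02] [ 64.49 108.37] deg 134.4
pack2_c 0.97 [141.1 108. ] ctr [182.41 329.3 ] [ 60.9  114.17] deg 120.8
pack2_c 0.96 [255.7 174.2] ctr [334.51 321.88] [ 54.96 109.22] deg 123.8
pack3_c 0.94 [427.9 156.1] ctr [448.09 421.45] [ 65.54 107.62] deg 135.3
pre turn [-0.08 -0.01  0.07] | shift before turn [ 0.   -0.03  2.35] | after turn [ 0.01 -0.04  2.35]
then dz 0.0 lift axes [ 0.82  0.   -0.57]
[-0.08  0.79  1.78  0.71  1.36 -1.13]
```

```bash
python3 -m pendant '[0,-0.03,0.6,0,0,0.07,-1,0,0,0.6,0,0,0,-1,0,0,0.6,0,0,0,-1,0,0,0.35,0,0,0,-1,0,0,0.2,0,0,0,-1,0,0,0,0,0,0,-1,0,0,0,0,0,0,1,0,0,0,0,0,0,1,0,0,0,0,0,0,1,0,0,0,0,0,0,1,0,0,0,0,0,0,1,0,0,0,0,0,0,1]'
python3 -m pendant '[0,0,0,0,0,0,1,0,0,0,0,0,0,1,0.41,0,-0.28,0,0,0,1,0.82,0,-0.57,0,0,0,1,0.82,0,-0.57,0,0,0,1,0.82,0,-0.57,0,0,0,1,0.82,0,-0.57,0,0,0,1,0.82,0,-0.57,0,0,0,1,0.82,0,-0.57,0,0,0,1,0.82,0,-0.57,0,0,0,1,0,0,0,0,0,0,1]'
python3 - <<'E'
from h import *
P=np.array([430,-80,240]); go(P,PLACE,'mid'); print(get_obs()['joint_positions'])
E
```

```text
time: 44.7
tool_pos: [351.5, 295.9, 10.1]
tcp_rot: [-3.135, -0.962, 2.155]
contact_force: [0.3, 0.4, 1.2]
grip_width: 55.1
finger_force: 30.0
time: 45.8
tool_pos: [352.7, 297.2, 237.2]
tcp_rot: [3.14, -0.959, 2.163]
contact_force: [-0.6, 0.5, -1.6]
grip_width: 55.9
finger_force: 30.0
mid turn [ -1.68 -21.71   9.64] | shift before turn [-6.74 -4.85 -9.78] | after turn [-10.29   2.92   7.09]
[ 0.01  0.44  1.75  0.75  1.6  -0.83]
```

```bash
python3 -m pendant '[-0.56,-0.4,-0.81,0,0,0,1,-0.56,-0.4,-0.81,0,0,0,1,-0.56,-0.4,-0.81,0,0,0,1,-0.56,-0.4,-0.81,0,0,0,1,-0.56,-0.4,-0.81,0,0,0,1,-0.56,-0.4,-0.81,0,0,0,1,-0.56,-0.4,-0.81,0,0,0,1,-0.56,-0.4,-0.81,0,0,0,1,-0.56,-0.4,-0.81,0,0,0,1,-0.56,-0.4,-0.81,0,0,0,1,-0.56,-0.4,-0.81,0,0,0,1,-0.56,-0.4,-0.81,0,0,0,1]'
python3 -m pendant '[0,0,0,-0.07,-0.9,0.4,1,0,0,0,-0.07,-0.9,0.4,1,0,0,0,-0.07,-0.9,0.4,1,0,0,0,-0.07,-0.9,0.4,1,0,0,0,-0.07,-0.9,0.4,1,0,0,0,-0.07,-0.9,0.4,1,0,0,0,-0.07,-0.9,0.4,1,0,0,0,-0.07,-0.9,0.4,1,0,0,0,-0.07,-0.9,0.4,1,0,0,0,-0.07,-0.9,0.4,1,0,0,0,-0.07,-0.9,0.4,1,0,0,0,-0.07,-0.9,0.4,1]'
python3 -m pendant '[0,0,0,-0.07,-0.9,0.4,1,0,0,0,-0.07,-0.9,0.4,1,0,0,0,-0.07,-0.9,0.4,1,0,0,0,-0.07,-0.9,0.4,1,0,0,0,-0.07,-0.9,0.4,1,0,0,0,-0.07,-0.9,0.4,1,0,0,0,-0.07,-0.9,0.4,1,0,0,0,-0.07,-0.9,0.4,1,0,0,0,-0.07,-0.9,0.4,1,0,0,0,-0.07,-0.9,0.4,1,0,0,0,-0.07,-0.9,0.4,1,0,0,0,-0.07,-0.9,0.4,1]'
python3 - <<'E'
from h import *
go([458.8,-231.5+3,180],PLACE,'above2'); print(get_obs()['joint_positions'])
E
```

```text
time: 47.0
tool_pos: [429.3, -78.9, 235.6]
tcp_rot: [-3.133, -0.963, 2.154]
contact_force: [0.6, 0.1, -0.4]
grip_width: 55.9
finger_force: 30.0
time: 48.2
tool_pos: [428.9, -77.6, 235.7]
tcp_rot: [-3.004, -0.176, 1.829]
contact_force: [-0.1, -0.0, -0.4]
grip_width: 55.5
finger_force: 30.0
time: 49.4
tool_pos: [428.8, -77.5, 235.6]
tcp_rot: [-3.13, 0.606, 1.552]
contact_force: [0.1, 0.1, -0.5]
grip_width: 55.9
finger_force: 30.0
above2 turn [-0.09 -0.07  0.1 ] | shift before turn [-3.06  1.14  4.37] | after turn [-3.04  1.13  4.39]
[ 0.06  0.25  1.8  -0.64  1.24  0.35]
```

```bash
python3 -m pendant '[-0.43,0.16,0.63,-0.09,-0.07,0.1,1,-0.43,0.16,0.63,0,0,0,1,-0.43,0.16,0.63,0,0,0,1,-0.43,0.16,0.62,0,0,0,1,-0.43,0.16,0.62,0,0,0,1,-0.43,0.16,0.62,0,0,0,1,-0.46,0.17,0.62,0,0,0,1,0,0,0,0,0,0,1,0,0,0,0,0,0,1]'
python3 - <<'E'
from h import *
o=get_obs();print(o['joint_positions'],o['tool_pos'])
go([458.8,-228.5,180],PLACE,'above2')
p=np.array(o['tool_pos'])
for n in ('pack2_c','pack1_c'): held(n,[p[0],p[1]-3.2,p[2]-32])
save('side','sd5.png',(260,130,400,290),4)
E
```

```text
time: 50.3
tool_pos: [458.3, -228.2, 180.0]
tcp_rot: [-3.14, 0.608, 1.543]
contact_force: [-0.2, -0.0, -1.4]
grip_width: 55.2
finger_force: 30.0
[-0.26  0.36  1.83 -0.75  0.95  0.21] [ 458.34 -228.16  180.01]
above2 turn [-0.03 -0.05 -0.  ] | shift before turn [-0.01  0.02  0.01] | after turn [-0.01  0.02  0.01]
scene 0.85 [348.9 239. ] exp [352.04 238.84]
side 0.76 [330.9 201.4] exp [331.26 204.78]
side 0.47 [309.4 210.8] exp [331.26 204.78]
```

View pics/sd5.png

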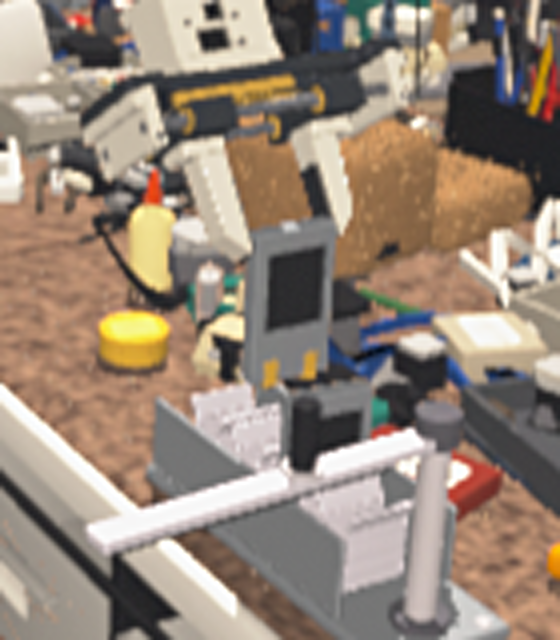

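The side view shows the second pack upright over slot 2 at px (290,300), with the first standing in slot 1. Now I'll lower it.

```bash
python3 -m pendant '[0.23,0,0.33,0,0,0,1,0.23,0,0.33,0,0,0,1,0.2,0,0.28,0,0,0,1,0.16,0,0.22,0,0,0,1,0.11,0,0.16,0,0,0,1,0.11,0,0.16,0,0,0,1,0.11,0,0.16,0,0,0,1,0.11,0,0.16,0,0,0,1,0,0,0,0,0,0,1]'
python3 - <<'E'
from h import *
o=get_obs();print(o['joint_positions'])
go([458.8,-228.5,94],PLACE,'home')
E
```

```text
time: 51.65
tool_pos: [458.9, -228.2, 114.5]
tcp_rot: [3.141, 0.608, 1.543]
contact_force: [-0.8, 0.4, 0.1]
grip_width: 55.8
finger_force: 30.0
[-0.26  0.46  1.9  -0.85  0.83  0.37]
home turn [-0.   -0.04 -0.01] | shift before turn [ 0.38 -0.    0.57] | after turn [ 0.38 -0.    0.57]
```

```bash
python3 -m pendant '[0.1,0,0.14,0,0,0,1,0.1,0,0.14,0,0,0,1,0.1,0,0.14,0,0,0,1,0.08,0,0.13,0,0,0,1,0,0,0,0,0,0,1]'
```

```text
time: 52.15
tool_pos: [459.2, -228.3, 94.7]
tcp_rot: [3.141, 0.609, 1.543]
contact_force: [0.4, 0.2, -0.7]
grip_width: 55.8
finger_force: 30.0
```

```bash
python3 -m pendant '[0,0,0,0,0,0,-1,0,0,0,0,0,0,-1,0,0,0,0,0,0,-1,0,0,0,0,0,0,-1,0,0,-0.4,0,0,0,-1,0,0,-0.8,0,0,0,-1,0,0,-1,0,0,0,-1,0,0,-1,0,0,0,-1,0,0,-1,0,0,0,-1,0,0,-1,0,0,0,-1]'
python3 - <<'E'
from h import *
held('pack2_c',slots(2)); held('pack1_c',slots(1)); held('pack1_c',slots(2))
for r in pinpoint('scene','pack3_c')+pinpoint('scene','pack0_c'): print(r['score'],r['location'],at('scene',r['location'],7))
R=pickR(134); go([450,150,250],R,'mid')
E
```

```text
time: 53.15
tool_pos: [461.3, -137.8, 224.9]
tcp_rot: [3.139, 0.608, 1.543]
contact_force: [0.7, 0.2, 0.4]
grip_width: 91.8
finger_force: 0.0
scene 0.68 [345.6 262.1] exp [347.08 263.25]
side 0.92 [329.5 235.9] exp [329.49 237.53]
scene 0.93 [358.3 275.9] exp [359.98 274.33]
side 0.79 [338.1 244.6] exp [340.25 245.41]
scene 0.78 [360.9 275.9] exp [347.08 263.25]
side 0.65 [340.5 242.5] exp [329.49 237.53]
0.69 [212.0, 158.6] [455.1  417.17   7.  ]
0.57 [211.9, 155.0] [466.25 436.08   7.  ]
mid turn [  2.21  21.17 -12.4 ] | shift before turn [ 7.38 -0.65 -6.25] | after turn [4.87 6.43 5.38]
```

```bash
python3 -m pendant '[0.74,-0.07,-0.63,0,0,0,-1,0.74,-0.07,-0.63,0,0,0,-1,0.74,-0.07,-0.63,0,0,0,-1,0.74,-0.07,-0.63,0,0,0,-1,0.74,-0.07,-0.63,0,0,0,-1,0.74,-0.07,-0.63,0,0,0,-1,0.74,-0.07,-0.63,0,0,0,-1,0.74,-0.07,-0.63,0,0,0,-1,0.74,-0.07,-0.63,0,0,0,-1,0.74,-0.07,-0.63,0,0,0,-1,0,0,0,0,0,0,-1]'
python3 -m pendant '[0,0,0,0.09,0.88,-0.52,-1,0,0,0,0.09,0.88,-0.52,-1,0,0,0,0.09,0.88,-0.52,-1,0,0,0,0.09,0.88,-0.52,-1,0,0,0,0.09,0.88,-0.52,-1,0,0,0,0.09,0.88,-0.52,-1,0,0,0,0.09,0.88,-0.52,-1,0,0,0,0.09,0.88,-0.52,-1,0,0,0,0.09,0.88,-0.52,-1,0,0,0,0.09,0.88,-0.52,-1,0,0,0,0.09,0.88,-0.52,-1,0,0,0,0.09,0.88,-0.52,-1]'
python3 -m pendant '[0,0,0,0.09,0.88,-0.52,-1,0,0,0,0.09,0.88,-0.52,-1,0,0,0,0.09,0.88,-0.52,-1,0,0,0,0.09,0.88,-0.52,-1,0,0,0,0.09,0.88,-0.52,-1,0,0,0,0.09,0.88,-0.52,-1,0,0,0,0.09,0.88,-0.52,-1,0,0,0,0.09,0.88,-0.52,-1,0,0,0,0.09,0.88,-0.52,-1,0,0,0,0.09,0.88,-0.52,-1,0,0,0,0.09,0.88,-0.52,-1,0,0,0,0.09,0.88,-0.52,-1]'
python3 - <<'E'
from h import *
packs(); pick(450,425,132,10.5,110); print(get_obs()['joint_positions'])
E
```

```text
time: 54.95
tool_pos: [448.7, 154.3, 251.0]
tcp_rot: [3.14, 0.608, 1.545]
contact_force: [0.2, -0.7, -0.2]
grip_width: 91.9
finger_force: 0.0
time: 56.15
tool_pos: [448.4, 150.7, 251.2]
tcp_rot: [-2.975, -0.173, 1.915]
contact_force: [-0.5, -0.2, 1.0]
grip_width: 92.0
finger_force: 0.0
time: 57.35
tool_pos: [448.5, 150.6, 251.0]
tcp_rot: [3.135, -0.958, 2.349]
contact_force: [-0.3, -0.1, 0.3]
grip_width: 92.0
finger_force: 0.0
pack2_c 0.55 [220.3 154.4] ctr [180.77 328.82] [ 56.7  109.29] deg 123.2
pack3_c 0.59 [378.4 201.2] ctr [448.34 424.28] [ 57.78 103.83] deg 135.2
pre turn [-0.44  0.08  0.35] | shift before turn [-3.43  6.23  5.42] | after turn [-3.32  6.14  5.59]
then dz 3.6666666666666665 lift axes [ 0.82  0.   -0.57]
[-0.18  0.63  1.36  0.54  1.95 -0.96]
```

```bash
python3 -m pendant '[-0.43,0.78,0.68,0,0,0,-1,-0.43,0.78,0.68,0,0,0,-1,-0.43,0.78,0.68,0,0,0,-1,-0.43,0.78,0.68,0,0,0,-1,-0.43,0.78,0.68,0,0,0,-1,-0.43,0.78,0.68,0,0,0,-1,-0.43,0.78,0.68,0,0,0,-1,-0.43,0.78,0.68,0,0,0,-1,0,0,0,0,0,0,-1,0,0,0,0,0,0,-1]'
python3 - <<'E'
from h import *
packs(); pick(450,425,135,10.5,50); print(get_obs()['joint_positions'])
E
```

```text
time: 58.6
tool_pos: [530.9, 335.6, 73.6]
tcp_rot: [3.137, -0.955, 2.349]
contact_force: [-0.5, -0.8, 0.7]
grip_width: 91.6
finger_force: 0.0
pack2_c 0.56 [55.6 93.2] ctr [185.17 332.54] [ 70.15 111.62] deg 122.1
pack3_c 0.62 [263.8 165.3] ctr [451.99 424.  ] [ 55.5 109.9] deg 134.4
pre turn [ 0.19  0.08 -0.06] | shift before turn [-0.02  0.17  2.02] | after turn [-0.03  0.2   2.01]
then dz 1.6666666666666667 lift axes [ 0.82  0.   -0.57]
[ 0.1   1.    1.13  0.7   1.7  -0.84]
```

```bash
python3 -c "
from h import *
pick(450.5,425.5,134.5,10.5,0)"
```

```text
pre turn [0.09 0.08 0.01] | shift before turn [-0.01  0.16  3.68] | after turn [-0.03  0.19  3.68]
then dz 0.0 lift axes [ 0.82  0.   -0.57]
```

```bash
python3 -m pendant '[0,0.1,0.7,0.09,0.08,0,-1,0,0.08,0.7,0,0,0,-1,0,0,0.7,0,0,0,-1,0,0,0.7,0,0,0,-1,0,0,0.5,0,0,0,-1,0,0,0.33,0,0,0,-1,0,0,0,0,0,0,-1,0,0,0,0,0,0,1,0,0,0,0,0,0,1,0,0,0,0,0,0,1,0,0,0,0,0,0,1,0,0,0,0,0,0,1]'
python3 -m pendant '[0,0,0,0,0,0,1,0,0,0,0,0,0,1,0,0,0,0,0,0,1,0.41,0,-0.28,0,0,0,1,0.82,0,-0.57,0,0,0,1,0.82,0,-0.57,0,0,0,1,0.82,0,-0.57,0,0,0,1,0.82,0,-0.57,0,0,0,1,0.82,0,-0.57,0,0,0,1,0.82,0,-0.57,0,0,0,1,0.82,0,-0.57,0,0,0,1,0,0,0,0,0,0,1]'
python3 - <<'E'
from h import *
P=np.array([430,-60,240]); go(P,PLACE,'mid'); print(get_obs()['joint_positions'])
E
```

```text
time: 60.05
tool_pos: [472.9, 403.0, 11.5]
tcp_rot: [3.141, -0.962, 2.35]
contact_force: [-1.7, 1.4, 5.6]
grip_width: 56.5
finger_force: 0.2
time: 61.25
tool_pos: [473.5, 403.3, 239.8]
tcp_rot: [3.131, -0.957, 2.357]
contact_force: [0.3, 0.9, -0.5]
grip_width: 55.3
finger_force: 30.0
mid turn [ -2.11 -21.16  12.56] | shift before turn [ -5.69 -11.87  -8.21] | after turn [-12.68  -1.04   8.87]
[ 0.21  0.75  1.17  0.79  1.79 -0.62]
```

```bash
python3 -m pendant '[-0.36,-0.74,-0.51,0,0,0,1,-0.36,-0.74,-0.51,0,0,0,1,-0.36,-0.74,-0.51,0,0,0,1,-0.36,-0.74,-0.51,0,0,0,1,-0.36,-0.74,-0.51,0,0,0,1,-0.36,-0.74,-0.51,0,0,0,1,-0.36,-0.74,-0.51,0,0,0,1,-0.36,-0.74,-0.51,0,0,0,1,-0.36,-0.74,-0.51,0,0,0,1,-0.36,-0.74,-0.51,0,0,0,1,-0.36,-0.74,-0.51,0,0,0,1,-0.36,-0.74,-0.51,0,0,0,1]'
python3 -m pendant '[-0.36,-0.74,-0.51,0,0,0,1,-0.36,-0.74,-0.51,0,0,0,1,-0.36,-0.74,-0.51,0,0,0,1,-0.36,-0.74,-0.51,0,0,0,1,0,0,0,-0.09,-0.88,0.52,1,0,0,0,-0.09,-0.88,0.52,1,0,0,0,-0.09,-0.88,0.52,1,0,0,0,-0.09,-0.88,0.52,1,0,0,0,-0.09,-0.88,0.52,1,0,0,0,-0.09,-0.88,0.52,1,0,0,0,-0.09,-0.88,0.52,1,0,0,0,-0.09,-0.88,0.52,1]'
python3 -m pendant '[0,0,0,-0.09,-0.88,0.52,1,0,0,0,-0.09,-0.88,0.52,1,0,0,0,-0.09,-0.88,0.52,1,0,0,0,-0.09,-0.88,0.52,1,0,0,0,-0.09,-0.88,0.52,1,0,0,0,-0.09,-0.88,0.52,1,0,0,0,-0.09,-0.88,0.52,1,0,0,0,-0.09,-0.88,0.52,1,0,0,0,-0.09,-0.88,0.52,1,0,0,0,-0.09,-0.88,0.52,1,0,0,0,-0.09,-0.88,0.52,1,0,0,0,-0.09,-0.88,0.52,1]'
python3 -m pendant '[0,0,0,-0.09,-0.88,0.52,1,0,0,0,-0.09,-0.88,0.52,1,0,0,0,-0.09,-0.88,0.52,1,0,0,0,-0.09,-0.88,0.52,1,0,0,0,0,0,0,1]'
python3 - <<'E'
from h import *
go([458.4,-187.5+3,180],PLACE,'above3'); print(get_obs()['joint_positions'])
E
```

```text
time: 62.45
tool_pos: [439.9, 54.8, 233.7]
tcp_rot: [-3.138, -0.961, 2.345]
contact_force: [0.1, -0.1, -0.8]
grip_width: 55.0
finger_force: 30.0
time: 63.65
tool_pos: [429.3, -59.8, 233.5]
tcp_rot: [-2.975, -0.439, 2.023]
contact_force: [0.2, -0.4, -1.4]
grip_width: 55.2
finger_force: 30.0
time: 64.85
tool_pos: [429.1, -59.6, 233.6]
tcp_rot: [-3.04, 0.356, 1.699]
contact_force: [0.2, 0.9, -0.9]
grip_width: 55.6
finger_force: 30.0
time: 65.35
tool_pos: [428.8, -58.8, 232.7]
tcp_rot: [-3.131, 0.608, 1.556]
contact_force: [0.6, 0.5, -1.4]
grip_width: 55.5
finger_force: 30.0
above3 turn [-0.05 -0.04  0.15] | shift before turn [-2.42  1.09  3.82] | after turn [-2.4   1.1   3.83]
[ 0.11  0.26  1.79 -0.64  1.25  0.38]
```

```bash
python3 -m pendant '[-0.4,0.18,0.64,-0.05,-0.04,0.15,1,-0.4,0.18,0.64,0,0,0,1,-0.4,0.18,0.64,0,0,0,1,-0.4,0.18,0.64,0,0,0,1,-0.4,0.18,0.64,0,0,0,1,-0.4,0.19,0.64,0,0,0,1,0,0,0,0,0,0,1,0,0,0,0,0,0,1]'
python3 - <<'E'
from h import *
o=get_obs();print(o['joint_positions'],o['tool_pos'])
go([458.4,-184.5,180],PLACE,'above3')
p=np.array(o['tool_pos'])
for n in ('pack3_c','pack2_c'): held(n,[p[0],p[1]-3.2,p[2]-32])
for n in ('pack1_c','pack2_c'): held(n,slots(2))
save('side','sd6.png',(260,130,400,290),4)
E
```

```text
time: 66.15
tool_pos: [458.5, -185.7, 180.8]
tcp_rot: [3.139, 0.609, 1.539]
contact_force: [0.3, 0.3, -1.0]
grip_width: 55.2
finger_force: 30.0
[-0.17  0.35  1.83 -0.74  1.    0.28] [ 458.46 -185.71  180.79]
above3 turn [ 0.   -0.02 -0.06] | shift before turn [ 0.05 -0.   -0.  ] | after turn [ 0.05 -0.   -0.  ]
scene 0.79 [342.3 230.2] exp [339.6 228.4]
side 0.72 [317.  196.8] exp [321.36 198.15]
scene 0.59 [360.4 277.8] exp [347.08 263.25]
scene 0.32 [344.8 274.9] exp [347.08 263.25]
side 0.75 [338.9 243.8] exp [329.49 237.53]
scene 0.62 [344.9 263.8] exp [347.08 263.25]
side 0.58 [328.9 234.3] exp [329.49 237.53]
```

View pics/sd6.png

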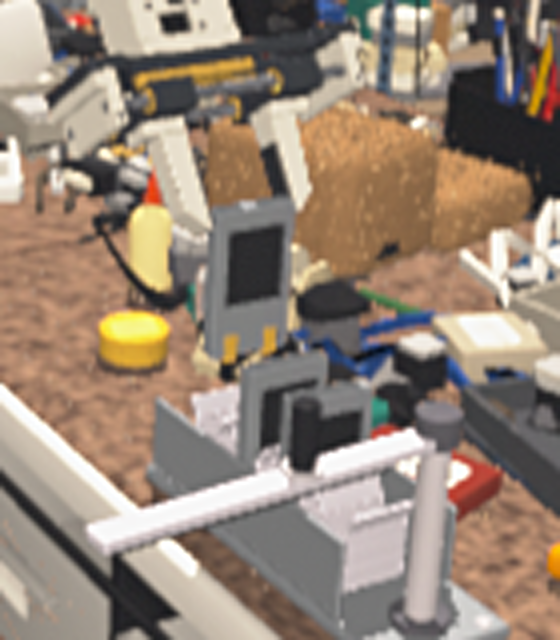

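The side view shows the third pack upright above slot 3 at px (250,275), with the other two in place. Lowering it now.

```bash
python3 -m pendant '[0.26,0,0.33,0,0,0,1,0.23,0,0.31,0,0,0,1,0.2,0,0.28,0,0,0,1,0.16,0,0.22,0,0,0,1,0.11,0,0.16,0,0,0,1,0.11,0,0.16,0,0,0,1,0.11,0,0.16,0,0,0,1,0.11,0,0.16,0,0,0,1,0,0,0,0,0,0,1]'
python3 -c "
from h import *
go([458.4,-184.5,94],PLACE,'home')"
```

```text
time: 67.9
tool_pos: [459.0, -184.2, 114.4]
tcp_rot: [3.139, 0.61, 1.54]
contact_force: [-0.8, -0.6, -1.2]
grip_width: 55.5
finger_force: 30.0
home turn [ 0.01 -0.01 -0.04] | shift before turn [ 0.38 -0.02  0.56] | after turn [ 0.38 -0.02  0.56]
```

```bash
python3 -m pendant '[0.1,0,0.14,0,0,0,1,0.1,0,0.14,0,0,0,1,0.1,0,0.14,0,0,0,1,0.08,0,0.13,0,0,0,1,0,0,0,0,0,0,1]'
python3 -m pendant '[0,0,0,0,0,0,-1,0,0,0,0,0,0,-1,0,0,0,0,0,0,-1,0,0,0,0,0,0,-1,0,0,-0.4,0,0,0,-1,0,0,-0.8,0,0,0,-1,0,0,-1,0,0,0,-1,0,0,-1,0,0,0,-1,0,0,-1,0,0,0,-1,0,0,-1,0,0,0,-1]'
python3 - <<'E'
from h import *
for i,n in ((3,'pack3_c'),(2,'pack2_c'),(1,'pack1_c')): held(n,slots(i))
save('scene','sc7.png',(300,200,440,310),3); save('side','sd7.png',(270,170,410,280),3)
cv2.imwrite('pics/c7.png',np.vstack([cv2.imread('pics/sc7.png'),cv2.imread('pics/sd7.png')])[:600])
a=cv2.imread('pics/sc7.png');b=cv2.imread('pics/sd7.png');cv2.imwrite('pics/c7.png',cv2.resize(np.hstack([a,b]),(800,314)))
DOWN=np.array([[0,1,0],[1,0,0],[0,0,-1.]])
go([400,-200,280],DOWN,'mid')
for c in ('scene','side'):
    for r in pinpoint(c,'keeper_handle')[:2]: print(c,r['score'],at(c,r['location'],150))
E
```

```text
time: 68.4
tool_pos: [459.4, -184.4, 94.7]
tcp_rot: [3.138, 0.611, 1.54]
contact_force: [0.8, 0.3, -1.4]
grip_width: 55.3
finger_force: 30.0
time: 69.4
tool_pos: [461.3, -93.6, 224.6]
tcp_rot: [3.137, 0.609, 1.54]
contact_force: [0.7, -0.1, -0.4]
grip_width: 91.6
finger_force: 0.0
side 0.74 [317.8 230.5] exp [319.41 230.15]
side 0.17 [312.5 210.5] exp [319.41 230.15]
scene 0.66 [346.  263.6] exp [347.08 263.25]
scene 0.28 [344.  274.4] exp [347.08 263.25]
scene 0.74 [357.6 276.1] exp [359.98 274.33]
side 0.55 [340.6 243.6] exp [340.25 245.41]
mid turn [-0.09  8.74 -0.42] | shift before turn [-4.01 -1.94  0.47] | after turn [-3.5  -2.05 -1.91]
scene 0.84 [ 364.95 -380.46  150.  ]
side 0.58 [ 379.09 -363.63  150.  ]
side 0.3 [ 316.38 -461.32  150.  ]
```

View pics/c7.png

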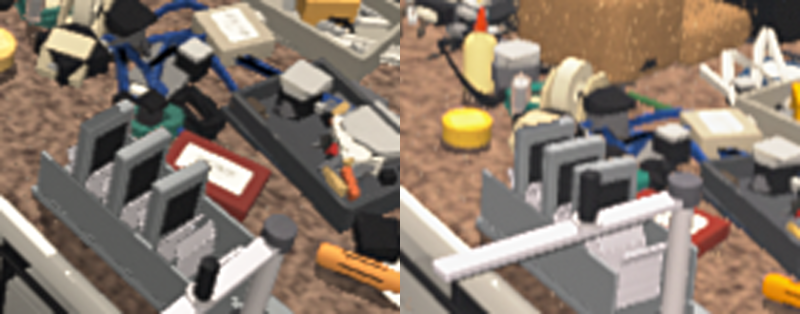

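Both views show three packs standing at equal height in slots 1–3, clear of the keeper's path. Now the keeper.

```bash
python3 -m pendant '[0,0,0,-0.01,0.97,-0.05,-1,0,0,0,-0.01,0.97,-0.05,-1,0,0,0,-0.01,0.97,-0.05,-1,0,0,0,-0.01,0.97,-0.05,-1,0,0,0,-0.01,0.97,-0.05,-1,0,0,0,-0.01,0.97,-0.05,-1,0,0,0,-0.01,0.97,-0.05,-1,0,0,0,-0.01,0.97,-0.05,-1,0,0,0,-0.01,0.97,-0.05,-1,0,0,0,0,0,0,-1]'
python3 - <<'E'
from h import *
DOWN=np.array([[0,1,0],[1,0,0],[0,0,-1.]])
go([368.2,-386,210],DOWN,'above'); 
E
```

```text
time: 71.2
tool_pos: [461.6, -96.3, 222.9]
tcp_rot: [3.141, 0.0, 1.571]
contact_force: [-0.4, -0.3, -0.1]
grip_width: 91.7
finger_force: 0.0
above turn [ 0.    0.01 -0.  ] | shift before turn [-9.66 -3.11  0.43] | after turn [-9.66 -3.11  0.43]
```

```bash
python3 -m pendant '[-0.88,-0.28,0,0,0,0,-1,-0.88,-0.28,0,0,0,0,-1,-0.88,-0.28,0,0,0,0,-1,-0.88,-0.28,0,0,0,0,-1,-0.88,-0.28,0,0,0,0,-1,-0.88,-0.28,0,0,0,0,-1,-0.88,-0.28,0,0,0,0,-1,-0.88,-0.28,0,0,0,0,-1,-0.88,-0.28,0,0,0,0,-1,-0.88,-0.28,0,0,0,0,-1,-0.86,-0.31,0,0,0,0,-1,0,0,0,0,0,0,-1]'
python3 -m pendant '[0,0,0.5,0,0,0,-1,0,0,0.8,0,0,0,-1,0,0,0.8,0,0,0,-1,0,0,0.47,0,0,0,-1,0,0,0,0,0,0,-1,0,0,0,0,0,0,1,0,0,0,0,0,0,1,0,0,0,0,0,0,1,0,0,0,0,0,0,1,0,0,0,0,0,0,1,0,0,0,0,0,0,1,0,0,0,0,0,0,1]'
python3 -m pendant '[0,0,0,0,0,0,1,0,0,0,0,0,0,1,0,0,0,0,0,0,1,0,0,0,0,0,0,1]'
```

```text
time: 72.4
tool_pos: [368.0, -387.3, 222.7]
tcp_rot: [-3.14, 0.003, 1.571]
contact_force: [0.3, -0.2, -0.2]
grip_width: 91.8
finger_force: 0.0
time: 73.6
tool_pos: [369.0, -385.1, 146.1]
tcp_rot: [3.141, 0.001, 1.573]
contact_force: [-0.0, 0.6, -0.0]
grip_width: 40.4
finger_force: 0.0
time: 74.0
tool_pos: [368.1, -385.0, 146.0]
tcp_rot: [-3.14, 0.0, 1.574]
contact_force: [-4.4, -0.2, 1.5]
grip_width: 14.2
finger_force: 30.0
```

```bash
python3 -m pendant '[0.48,-0.01,0,0,0,0,1,0.48,0.06,0,0,0,0,1,0.46,0.14,0,0,0,0,1,0.43,0.21,0,0,0,0,1,0.39,0.28,0,0,0,0,1,0.34,0.33,0,0,0,0,1,0.29,0.38,0,0,0,0,1,0.22,0.43,0,0,0,0,1,0.15,0.46,0,0,0,0,1,0.08,0.47,0,0,0,0,1,0,0,0,0,0,0,1,0,0,0,0,0,0,1]'
python3 -m pendant '[0,0.07,0,0,0,0,1,0,0.07,0,0,0,0,1,0,0,0,0,0,0,1]'
```

```text
time: 75.2
tool_pos: [451.8, -281.8, 145.6]
tcp_rot: [-3.14, -0.004, 1.575]
contact_force: [-1.7, 6.9, 2.4]
grip_width: 14.3
finger_force: 30.0
time: 75.5
tool_pos: [455.5, -281.9, 145.5]
tcp_rot: [-3.139, -0.005, 1.574]
contact_force: [-2.7, 6.1, 2.7]
grip_width: 14.5
finger_force: 30.0
```

```bash
python3 -m pendant '[-0.03,0.07,0,0,0,0,1,0,0.05,0,0,0,0,1,0,0,0,0,0,0,1]'
python3 -m pendant '[0,0.05,0,0,0,0,1,0,0,0,0,0,0,1,0,0,0,0,0,0,1]'
```

```text
time: 75.8
tool_pos: [457.2, -282.0, 145.4]
tcp_rot: [-3.135, -0.006, 1.574]
contact_force: [-9.5, 9.0, 7.2]
grip_width: 14.4
finger_force: 30.0
time: 76.1
tool_pos: [457.3, -282.0, 145.4]
tcp_rot: [-3.133, -0.007, 1.574]
contact_force: [-16.0, 8.4, 10.2]
grip_width: 13.9
finger_force: 30.0
```

The force is rising with no further motion, so the keeper is at its stop. I'll relieve the load, release and leave.

```bash
python3 -m pendant '[0.03,-0.08,0,0,0,0,1,0,0,0,0,0,0,1,0,0,0,0,0,0,-1,0,0,0,0,0,0,-1,0,0,0,0,0,0,-1,0,0,0,0,0,0,-1,0,0,-0.5,0,0,0,-1,0,0,-1,0,0,0,-1,0,0,-1,0,0,0,-1,0,0,-1,0,0,0,-1,0,0,0,0,0,0,-1]'
python3 -m pendant '[-0.5,0,-0.3,0,0,0,-1,-1,0,0,0,0,0,-1,-1,0,0,0,0,0,-1,-0.5,0,0,0,0,0,-1,0,0,0,0,0,0,-1,0,0,0,0,0,0,-1]'
python3 - <<'E'
from h import *
m=camera_model('wrist'); save('wrist','w8.png')
for t in ('keeper_hinge','keeper_handle'):
    for r in pinpoint('wrist',t)[:2]: print(t,r['score'],r['location'],at('wrist',r['location'],150,m))
for c in ('scene','side'):
    capture(c)
    for i in (1,2,3): print(c,i,proj(c,slots(i)),[(round(r['score'],2),np.array(r['location'])) for r in pinpoint(c,'pack%d_c'%i)[:3]])
E
```

```text
time: 77.2
tool_pos: [459.8, -286.4, 255.4]
tcp_rot: [3.135, 0.006, 1.573]
contact_force: [1.1, -0.7, -0.1]
grip_width: 81.6
finger_force: 0.0
time: 77.8
tool_pos: [458.2, -374.3, 259.4]
tcp_rot: [-3.141, -0.001, 1.573]
contact_force: [-0.1, 1.0, 0.2]
grip_width: 91.9
finger_force: 0.0
keeper_hinge 0.7 [255.5, 45.2] [ 456.54 -258.28  150.  ]
keeper_hinge 0.67 [262.0, 75.5] [ 462.01 -281.83  150.  ]
keeper_handle 0.94 [258.2, 75.4] [ 458.8  -281.76  150.  ]
keeper_handle 0.37 [257.8, 6.6] [ 458.4  -229.77  150.  ]
scene 1 [359.98 274.33] [(0.73, array([359.4, 274.8])), (0.64, array([331.6, 267.8])), (0.44, array([401.2, 275. ]))]
scene 2 [347.08 263.25] [(0.7, array([345.2, 261.5]))]
scene 3 [334.8 252.7] [(0.88, array([334.7, 250.4])), (0.74, array([369.4, 251.3]))]
side 1 [340.25 245.41] [(0.96, array([340.5, 244.1]))]
side 2 [329.49 237.53] [(0.72, array([342.3, 245.3])), (0.64, array([330. , 236.5])), (0.62, array([154.8, 197.1]))]
side 3 [319.41 230.15] [(0.82, array([320.3, 227.1]))]
```

View pics/w8.png

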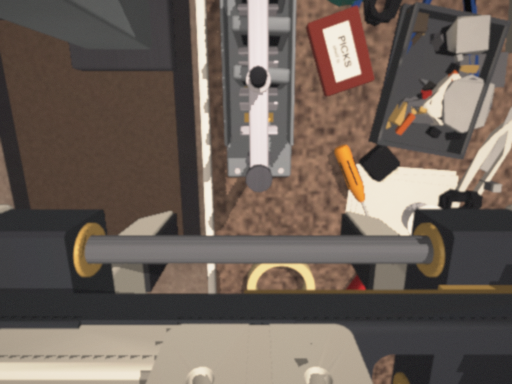

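The wrist view shows the keeper straight over the row, from the post at px (259,178) to the handle at (258,76) and parallel to the walls, with the packs standing under it. Handing in.

```bash
python3 -c "
from plant import close_job
print(close_job())"
```

```text
the job is handed in; nothing more can be done
None
```

The three packs on the bench are standing contacts-down in slots 1, 2 and 3, the keeper arm is back at its stop, and the job is handed in at about 78 s (no verdict came back); there was no fourth pack, and I never reached for the glue bottle, valve, tin or green look-alike.

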